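Lay out a television's boards on the bench for a test run

ROBOT

A 7-joint arm with a two-finger parallel gripper is mounted at the origin on the work surface. World frame = base frame: x ahead of the robot, y to its left, z up, the work surface at z = 0. Lengths are in m, angles in rad, forces in N, time in s.
With the tool pointing down it reaches from about 0.425 to 0.925 m from the base axis. Payload 6.8 kg.
Tool frame: the origin (TCP) lies midway between the tips of the shut fingers; the grasp point (between the pads) lies 19 mm behind it; z points along the fingers, y is the direction in which the jaws open and shut (so a half turn about z gives the same grasp; the last joint's range is limited). The gripper opens to 85 mm and grips with 20 to 120 N. Pads are 22 mm wide; open, the fingers measure 114 mm over their backs; the gripper's body (76 mm by 85 mm) begins 54 mm behind the grasp point. The pads swing forward as they close: fully open they stand 13 mm farther back than shut.
Start: joints at [1.15, 0.477, 0.022, 1.555, -0.011, 1.109, -0.083], TCP at [0.208, -0.642, 0.209] pointing down, gripper open.
Joint ranges: [-2.96, 2.96], [-0.34, 2.1], [-1.41, 1.46], [0.24, 2.44], [-1.37, 4.51], [0.17, 1.92], [-2.96, 2.96]. Speed limits (rad/s): [2.39, 2.39, 3.14, 3.14, 3.14, 3.14, 3.14].

INTERFACE

Orientations are given as a unit quaternion [w, x, y, z].
In Python, from station import readout, eyes, ticket gives the robot as it stands. The module is installed in compiled form; this text tells all that it offers.
- The arm moves only by the shell command python3 -m crank 'ROWS' [FORCE]. ROWS is JSON, a list of rows, each an object of numbers: "jaw": the opening in per cent of the stroke, from 0 (shut) to 100 (fully open); "x", "y", "z": the shift along the tool's x, y, z in mm; "ax", "ay", "az": the turn, a rotation vector about the tool's x, y, z in degrees. In form: [{"jaw": .., "x": .., "y": .., "z": .., "ax": .., "ay": .., "az": ..}, ...]. A call has 1 to 12 rows; each row shifts and turns the commanded pose from where the row before left it, along the tool's axes as they then stand; what a row does not reach is not made up. A row lasts 1/8 s, in which the tool goes at most 62.5 mm and 10.7 degrees, less where a joint would pass 70% of its speed; a pose out of reach is approached as far as the arm can. A call with a gripper value outside its range is refused whole. The fingers move at their own pace and stop on an object; FORCE is the grip in N (left out, the last holds). Time passes only in rows, so rows that do not move let the fingers close. It gives the time, the measured TCP pose, the force and the opening at its end, in the units of the state.
- readout.get_obs(): the state, without advancing time (a new reading comes with each control period).
- eyes.read_camera(name): name is "scene" or "top" or "wrist"; returns (picture, depth): 400x640x3 uint8, red, green, blue; 400x640 float32, m along the optical axis (not along the pixel's ray), 0 where there is no reading.
- eyes.calibration(name): a dict with "fx", "fy", "cx", "cy" (pixels), "R" (3x3) and "t" (3): a world point X has camera coordinates R X + t. Camera axes: x right, y down, z forward; pixel columns grow to the right and rows downward; lengths in m; the calibration is good to about 2 mm. A picture is of the moment at which its call begins: read the wrist's pose just before it. calibration takes no time and is no camera call; for the wrist camera it gives the pose at the moment of the call.
- ticket.hand_in(): hands the job in, once; it reports no verdict.
The state is a dict: "t": time; "q": joint angles; "joint_vel": joint speeds; "joint_torque": joint torques, N m; "eef_pos": TCP position; "tool_rot": TCP orientation; "contact_force": force on the tool from outside, world axes, zero at the start; "torque": the same for the moment, N m; "gripper_width": opening from 0.0 (shut) to 1.0 (fully open).
Only numpy, scipy, OpenCV 4.12 (cv2) and the standard library are available. Lean on these libraries where they do the work, as an engineer would, in place of code of your own. Each camera call takes 0.05 s, during which the arm holds its last target. There are 200 camera calls.

TASK

Lay the repaired TV electronics out for a test run: set the black heatsink flat, centred and square on the bare processor of the green main board, with the cooling fan flat, centred and square on top of it, and stand the blue T-con board on its feet midway between the green and the amber board, its long sides parallel to theirs, so that the short ribbons reach both. Lay the orange multimeter face up beside the amber power board, on the side away from the green board, lengthwise along it and level with its middle, leaving about 4 cm of bench between the two. Set every part down gently without dropping it, and leave the silver heatsink, solder, tape and screwdriver where they are.

Things in the scene. Friction and masses are not known exactly. Their poses are not given: they have to be found in the camera images.
- main_board: Green main board, fixed, 120 (x) by 95 mm (y), its top 12.5 mm above the bench. In its middle the bare processor, a 35 mm square chip with a silver face, flat top 15 mm above the bench. Origin: at bench height below the chip's centre; z up. Connectors to 12 mm above the board stand at its short ends and corners (over 36 mm from the centre along x); fingers have room on the chip's +y and -y sides.
- power_board: Amber power board (yellow transformers, two copper chokes), fixed, 125 (x) by 95 mm (y), parts to 35 mm above the bench. Origin: at bench height below its centre; x along the long side, z up. It lies in a row with the main board, parallel, long sides facing, centres 270 mm apart; which is on the left changes.
- heatsink_c (a point): Large black finned heatsink, loose, 46 x 46 mm, 22 mm high, about 70 g. Point: its centre, 11 mm above its underside; x and y along its sides, z up. Starts flat on the bench.
- fan_c (a point): Square cooling fan, loose, dark frame with pale grey blades and a blue hub, 50 x 50 mm, 20 mm thick, about 45 g. Point: its centre, 10 mm above its underside; x and y along its sides, z up. Starts flat on the bench.
- tcon_c (a point): Blue T-con (timing) board, loose, 100 (x) by 48 mm (y), about 70 g, on four brass feet: the board spans 8 to 11 mm above the bench; in its middle a silver shield can, 56 (x) by 34 mm (y), rises to 22 mm: grip it there, across the 34 mm. Cream connectors 3 mm high at the short ends. Point: its centre, 11 mm above the underside of the feet; z up.
- meter_c (a point): Orange multimeter, loose, lying face up, 136 mm (its x, screen end +x) by 66 mm (its y), 32 mm high with a dial reaching 37 mm, about 260 g; its waist, the middle 50 mm of its length, is only 58 mm wide and is where it is gripped. Point: its centre, 16 mm above its underside; z up.
- spare_sink_c (a point): Bystander: small bright silver finned heatsink, loose, 30 x 30 mm, 14 mm high; a spare that is not used. Point: its centre, 7 mm above the bench.
- solder_c (a point): Bystander: reel of solder with a blue flange, loose, standing, 54 mm across, 44 mm high. Point: its centre, 22 mm above the bench.
- tape_c (a point): Bystander: amber roll of tape, loose, lying flat, 70 mm across, 20 mm high. Point: its centre, 10 mm above the bench.
- screwdriver_c (a point): Bystander: red-handled screwdriver, loose, 180 mm long, lying. Point: on its length near the middle, 12 mm above the bench; x along the tool.
Mind the look-alikes: they are no part of the job. What is shaped like the part that bears fan_c but red is not meant.

How it is judged:
At the end, for the whole second after the job is handed in: Heatsink flat on the chip and fan flat on it, centres within 9 mm; T-con midway between the boards within 15 mm; meter face up beyond the power board, centres 108 to 138 mm apart, level with its middle within 20 mm; all square or parallel within 0.2 rad, released, at rest (horizontal distance between heatsink_c and main_board below 0.009 m and height (world z) of heatsink_c between 0.023 and 0.029 m and angle between each of heatsink_c, fan_c, tcon_c, meter_c's own z axis and vertical below 0.06 rad and (angle between the x axis of heatsink_c and the x axis of main_board, either way round below 0.2 rad or angle between the x axis of heatsink_c and the y axis of main_board, either way round below 0.2 rad) and horizontal distance between fan_c and heatsink_c below 0.009 m and height (world z) of fan_c between 0.044 and 0.05 m and (angle between the x axis of fan_c and the x axis of heatsink_c, either way round below 0.2 rad or angle between the x axis of fan_c and the y axis of heatsink_c, either way round below 0.2 rad) and x of tcon_c in the frame of main_board between -0.015 and 0.015 m and x of tcon_c in the frame of power_board between -0.015 and 0.015 m and horizontal distance between tcon_c and main_board below 0.15 m and horizontal distance between tcon_c and power_board below 0.15 m and height (world z) of tcon_c between 0.008 and 0.014 m and angle between the x axis of tcon_c and the x axis of main_board, either way round below 0.2 rad and x of meter_c in the frame of power_board between -0.02 and 0.02 m and horizontal distance between meter_c and power_board between 0.108 and 0.138 m and horizontal distance between meter_c and main_board above 0.35 m and height (world z) of meter_c between 0.013 and 0.019 m and angle between the x axis of meter_c and the x axis of power_board, either way round below 0.2 rad and linear speed of each of heatsink, fan, tcon, meter below 0.02 m/s); the robot touches nothing.
It fails at once if the heatsink is let fall more than about 2 cm, or thrown (linear speed of heatsink above 0.65 m/s and contact force between the fingers and heatsink below 0.02 N).
It fails at once if the fan is let fall more than about 2 cm, or thrown (linear speed of fan above 0.65 m/s and contact force between the fingers and fan below 0.02 N).
It fails at once if the T-con board is let fall more than about 2 cm, or thrown (linear speed of tcon above 0.65 m/s and contact force between the fingers and tcon below 0.02 N).
It fails at once if the multimeter is let fall more than about 2 cm, or thrown (linear speed of meter above 0.65 m/s and contact force between the fingers and meter below 0.02 N).
It fails at once if a bystander (silver heatsink, solder, tape or screwdriver) is shifted by more than 20 mm (distance of any of spare_sink_c, solder_c, tape_c, screwdriver_c from where it was at the start of the episode above 0.02 m).
It also fails if it takes over 96 s, if anything falls off the work surface, if the arm or the gripper's body presses on something with over 40 N, if the wrist force passes 120 N, or if a joint passes its speed limit or range.

## Working session

There is one attempt and no reset: what is moved stays moved. The work goes in short steps, Python scripts to look and compute and a shell command to move; the robot and the scene stay as the last step left them, time stands still between calls to the robot, and variables do not carry over. Pictures are saved under pics/ and viewed, about 12 in all and at most 16, crops included, and the job is handed in when it is done.

```bash
mkdir -p pics; ls
python3 - <<'E'
from station import readout, eyes
import cv2, numpy as np
print(readout.get_obs())
for n in ("top","scene"):
    p,d=eyes.read_camera(n); cv2.imwrite(f"pics/{n}0.png",p[:,:,::-1]); np.savez(f"pics/{n}0.npz",p=p,d=d,**eyes.calibration(n)); print(n,eyes.calibration(n))
E
```

```text
pics
{'t': 0.0, 'q': array([ 1.1498738 ,  0.47779092,  0.02231949,  1.55644985, -0.01150385,
        1.10931776, -0.083124  ]), 'joint_vel': array([ 0.00117368,  0.00222544, -0.00090465, -0.00041355,  0.00053928,
        0.00017507,  0.00116698]), 'joint_torque': array([-1.73717017e-04, -5.96457839e+01,  1.60796955e+00, -2.81199503e+01,
        1.24835019e-02,  9.23757761e-03, -7.82318892e-06]), 'eef_pos': array([ 0.20752738, -0.64163499,  0.2081322 ]), 'tool_rot': array([-8.96106588e-04,  9.87791177e-01,  1.55781082e-01, -2.04050372e-04]), 'contact_force': array([ 0.62930529, -0.10542649, -0.33342416]), 'torque': array([-0.04979102, -0.03781926, -0.00678239]), 'gripper_width': 1.0012248818757656}
top {'fx': 364.96792269814824, 'fy': 364.96792269814824, 'cx': 324.09730987829556, 'cy': 195.4418718111795, 'R': array([[ 0.01169035, -0.99989486,  0.00857938],
       [-0.98310492, -0.01306061, -0.18257641],
       [ 0.18266927, -0.00630005, -0.98315423]]), 't': array([-0.00981611,  0.4920865 ,  1.18893845])}
scene {'fx': 390.1047362251855, 'fy': 390.1047362251855, 'cx': 318.44779068557733, 'cy': 208.91663299815866, 'R': array([[-0.24397018,  0.96972961, -0.01015028],
       [ 0.73431407,  0.1778861 , -0.65508731],
       [-0.63345197, -0.16727526, -0.755485  ]]), 't': array([ 0.13076351, -0.33044708,  1.41526522])}
```

View pics/top0.png

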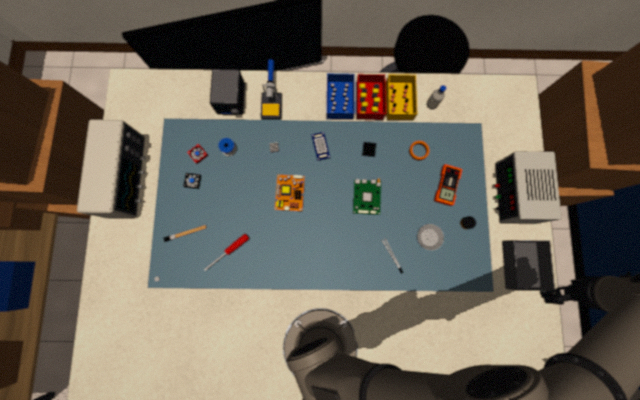

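View pics/scene0.png

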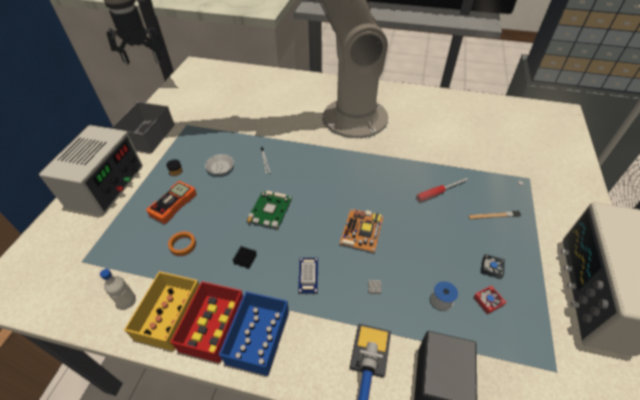

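```bash
cat > h.py <<'E'
import numpy as np, cv2
from station import readout, eyes
from scipy.spatial.transform import Rotation as Rn
def cast(uv,c,z):
    uv=np.atleast_2d(uv).astype(float)
    r=np.c_[(uv[:,0]-c['cx'])/c['fx'],(uv[:,1]-c['cy'])/c['fy'],np.ones(len(uv))]
    o=-c['R'].T@c['t']; w=r@c['R']
    return (o+w*((z-o[2])/w[:,2])[:,None])[:,:2]
def pose():
    o=readout.get_obs(); q=o['tool_rot']; M=Rn.from_quat([q[1],q[2],q[3],q[0]]).as_matrix(); return o,M
def rect(mask,c,z):
    "largest blob -> world centre and angle (deg) of long side, sizes mm"
    ys,xs=np.nonzero(mask); P=cast(np.c_[xs,ys],c,z)
    (cx,cy),(w,h),a=cv2.minAreaRect((P*1000).astype(np.float32))
    if h>w: w,h,a=h,w,a+90
    return cx/1000,cy/1000,w,h,(a+90)%180-90
def to(x,y,z=None,ang=None):
    "tool-frame shift (mm) and az turn (deg) to put TCP at x,y,z with jaw axis at world angle ang (deg)"
    o,M=pose(); p=o['eef_pos']; d=np.array([x,y,p[2] if z is None else z])-p
    s=M.T@d*1000; ja=np.degrees(np.arctan2(M[1,1],M[0,1]))
    az=None if ang is None else -(((ang-ja)+90)%180-90)
    print('tcp',p.round(4),'jawang',round(ja,1),'tilt',M[:,2].round(3),'shift',s.round(1),'dist',np.linalg.norm(s).round(1),'az',az, 'q7',o['q'][6].round(2))
E
python3 - <<'E'
from h import *
d=np.load('pics/top0.npz'); p=d['p']; c={k:d[k] for k in('fx','fy','cx','cy','R','t')}
hsv=cv2.cvtColor(p,cv2.COLOR_RGB2HSV)
roi=p[122:285,165:480].astype(int); m=np.median(roi.reshape(-1,3),0); print(m)
fg=np.zeros(p.shape[:2],np.uint8); fg[122:285,165:480]=(np.abs(roi-m).sum(2)>70)
n,l,st,ce=cv2.connectedComponentsWithStats(fg)
for i in range(1,n):
    if st[i,4]<25: continue
    M=l==i; print(ce[i].round(1),st[i,4],p[M].mean(0).round(),np.round(rect(M,c,.02),3), 'c0.02',cast(ce[i],c,.02).round(3))
E
```

```text
[ 94. 112. 118.]
[447.3 122. ] 68 [162. 157. 140.] [  0.77   -0.441 234.561   3.802 -89.133] c0.02 [[ 0.771 -0.444]]
[321.5 136.6] 48 [78. 83. 98.] [7.0400e-01 2.0000e-03 7.1942e+01 2.5779e+01 4.4506e+01] c0.02 [[0.71  0.008]]
[319.7 149. ] 201 [ 95.  95. 105.] [6.7100e-01 1.2000e-02 9.5925e+01 4.9092e+01 1.6292e+01] c0.02 [[0.664 0.014]]
[227.6 146. ] 243 [ 30.  65. 113.] [ 0.668  0.339 68.909 53.126 51.841] c0.02 [[0.67  0.339]]
[368.7 149. ] 215 [24. 28. 30.] [ 0.666 -0.16  55.524 51.094 -5.802] c0.02 [[ 0.666 -0.16 ]]
[418.8 150. ] 240 [132.  78.  41.] [  0.664  -0.337  76.137  70.478 -46.572] c0.02 [[ 0.665 -0.337]]
[197.8 153.5] 208 [105.  62.  66.] [ 0.641  0.444 62.337 55.559 40.279] c0.02 [[0.641 0.442]]
[447.6 183.9] 751 [103.  54.  34.] [  0.541  -0.434 146.115  75.549 -16.095] c0.02 [[ 0.543 -0.434]]
[192.4 180.4] 194 [55. 62. 68.] [ 0.544  0.455 61.074 55.075 83.536] c0.02 [[0.544 0.453]]
[289.5 192.3] 1000 [153.  99.  36.] [ 5.08000e-01  1.16000e-01  1.29837e+02  9.82450e+01 -2.80800e+00] c0.02 [[0.506 0.116]]
[366.4 197.2] 818 [45. 87. 51.] [  0.495  -0.15  121.096  98.453  -3.699] c0.02 [[ 0.493 -0.15 ]]
[467.7 222.4] 199 [32. 34. 33.] [  0.409  -0.495  58.808  44.572 -89.267] c0.02 [[ 0.41  -0.496]]
[183.5 233. ] 163 [140. 111.  78.] [  0.364   0.465 140.432  19.531 -70.394] c0.02 [[0.361 0.469]]
[429.1 236.8] 253 [164. 155. 145.] [  0.359  -0.36   59.027  58.398 -45.839] c0.02 [[ 0.359 -0.361]]
[236.6 243.8] 222 [144.  29.  27.] [  0.327   0.288  95.746  28.137 -49.242] c0.02 [[0.328 0.288]]
[397.6 264.7] 54 [108. 110. 109.] [ 0.268 -0.251 63.968 12.072 26.022] c0.02 [[ 0.265 -0.252]]
[472.3 281.5] 98 [44. 55. 58.] [  0.208  -0.492  73.146  24.1   -71.781] c0.02 [[ 0.213 -0.499]]
```

Run:
```python
from h import *
to(.541,-.434,.2,74)
o,M=pose(); print(M.round(3)); print(eyes.calibration('wrist'))
```

```text
tcp [ 0.2076 -0.6417  0.2082] jawang -72.1 tilt [-0.001  0.002 -1.   ] shift [381.2 -95.    8.3] dist 392.9 az 33.92682080293491 q7 -0.08
[[ 0.951  0.308 -0.001]
 [ 0.308 -0.951  0.002]
 [-0.    -0.002 -1.   ]]
{'fx': 305.30847614954155, 'fy': 305.30847614954155, 'cx': 319.4834606157127, 'cy': 200.67140952884526, 'R': array([[ 0.30720766, -0.95164188, -0.0010932 ],
       [-0.91861443, -0.29684541,  0.26082624],
       [-0.24853768, -0.07912359, -0.96538515]]), 't': array([-0.6733339 , -0.03325817,  0.37851012])}
```

```bash
python3 -m crank '[{"jaw":100,"x":48,"y":-12},{"jaw":100,"x":48,"y":-12},{"jaw":100,"x":48,"y":-12},{"jaw":100,"x":48,"y":-12},{"jaw":100,"x":48,"y":-12},{"jaw":100,"x":48,"y":-12},{"jaw":100,"x":48,"y":-12},{"jaw":100,"x":45,"y":-11},{"jaw":100,"az":8.5},{"jaw":100,"az":8.5},{"jaw":100,"az":8.5},{"jaw":100,"az":8.5}]' 40
cat > look.py <<'E'
from h import *
import sys
o,M=pose(); c=eyes.calibration('wrist'); p,d=eyes.read_camera('wrist')
n=sys.argv[1]; cv2.imwrite(f'pics/{n}.png',p[:,:,::-1]); np.savez(f'pics/{n}.npz',p=p,d=d,**c)
print(o['eef_pos'].round(4))
E
python3 look.py w1; python3 -c "
from h import *
to(.541,-.434,.2,74)"
```

```text
[ 0.2076 -0.6417  0.2082]
tcp [ 0.2075 -0.6418  0.2083] jawang -72.1 tilt [-0.001  0.001 -1.   ] shift [381.2 -95.1   8.4] dist 393.0 az 33.92126768890469 q7 -0.08schema error: expected keys jaw, x, y, z, ax, ay, az
```

View pics/w1.png

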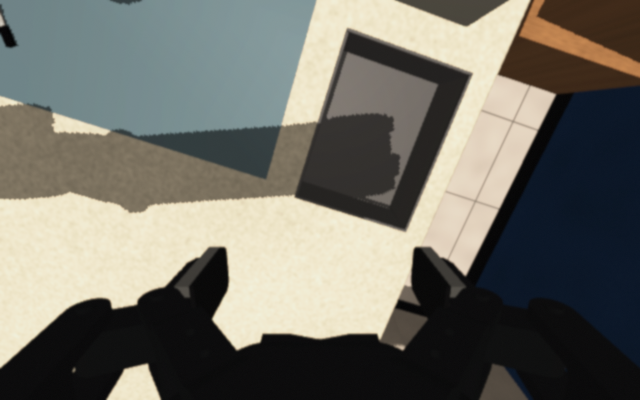

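The wrist picture shows only the bench corner and the open fingers (tips near (220,250) and (420,250)). The call was refused because every row needs all the keys.

```bash
python3 -m crank '[{"jaw":100,"x":48,"y":-12,"z":0,"ax":0,"ay":0,"az":0},{"jaw":100,"x":48,"y":-12,"z":0,"ax":0,"ay":0,"az":0},{"jaw":100,"x":48,"y":-12,"z":0,"ax":0,"ay":0,"az":0},{"jaw":100,"x":48,"y":-12,"z":0,"ax":0,"ay":0,"az":0},{"jaw":100,"x":48,"y":-12,"z":0,"ax":0,"ay":0,"az":0},{"jaw":100,"x":45,"y":-12,"z":0,"ax":0,"ay":0,"az":0},{"jaw":100,"x":40,"y":-12,"z":0,"ax":0,"ay":0,"az":0},{"jaw":100,"x":0,"y":0,"z":0,"ax":0,"ay":0,"az":8.5},{"jaw":100,"x":0,"y":0,"z":0,"ax":0,"ay":0,"az":8.5},{"jaw":100,"x":0,"y":0,"z":0,"ax":0,"ay":0,"az":8.5},{"jaw":100,"x":0,"y":0,"z":0,"ax":0,"ay":0,"az":8.5},{"jaw":100,"x":0,"y":0,"z":0,"ax":0,"ay":0,"az":0}]' 40; python3 look.py w2; python3 -c "
from h import *
to(.541,-.434,.2,74)"
```

```text
t: 1.65
eef_pos: [0.491, -0.4621, 0.2087]
tool_rot: [-0.0, 0.99, -0.139, -0.0]
contact_force: [0.3, 0.2, 0.2]
gripper_width: 1.0
[ 0.491  -0.4621  0.2087]
tcp [ 0.491  -0.4621  0.2088] jawang -105.9 tilt [-0.001  0.    -1.   ] shift [ 40.4 -40.8   8.8] dist 58.0 az 0.10253424392305988 q7 -1.16
```

View pics/w2.png

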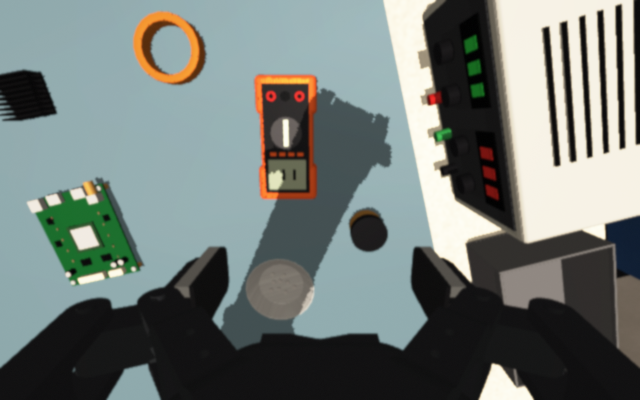

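The meter is at (287,136), upright in the image, with the waist near (287,137); the main board's chip is at (86,237).

Run:
```python
from h import *
d=np.load('pics/w2.npz'); p=d['p']; c={k:d[k] for k in('fx','fy','cx','cy','R','t')}
h=cv2.cvtColor(p,cv2.COLOR_RGB2HSV)
def reg(m,x0,x1,y0,y1):
    r=np.zeros(m.shape,bool); r[y0:y1,x0:x1]=m[y0:y1,x0:x1]; return r
m=reg((h[...,0]<15)&(h[...,1]>150)&(h[...,2]>120),240,335,65,210)
for z in(.0,.03): print('meter',z,np.round(rect(m,c,z),3))
m=reg((p.min(2)>170),66,105,220,252); print('chip',m.sum(),np.round(rect(m,c,.015),4))
m=reg((h[...,0]>45)&(h[...,0]<75)&(h[...,1]>100),20,160,170,290); print('main',np.round(rect(m,c,.0125),4))
x,y,*_=rect(reg((h[...,0]<15)&(h[...,1]>150)&(h[...,2]>120),240,335,65,210),c,.025)
to(x,y,.03,74)
```

```text
meter 0.0 [  0.541  -0.435 145.128  70.399 -16.083]
meter 0.03 [  0.542  -0.438 133.481  64.75  -16.083]
chip 413 [ 0.4969 -0.1551 26.6148 26.2926 -3.3243]
main [  0.4974  -0.156  119.6866  96.2169  -2.509 ]
tcp [ 0.491  -0.4621  0.2088] jawang -105.9 tilt [-0.001  0.    -1.   ] shift [ 42.6 -37.4 178.8] dist 187.6 az 0.10253424392305988 q7 -1.16
```

```bash
python3 -m crank '[{"jaw":100,"x":21.3,"y":-18.7,"z":30,"ax":0,"ay":0,"az":0},{"jaw":100,"x":21.3,"y":-18.7,"z":30,"ax":0,"ay":0,"az":0},{"jaw":100,"x":0,"y":0,"z":45,"ax":0,"ay":0,"az":0},{"jaw":100,"x":0,"y":0,"z":45,"ax":0,"ay":0,"az":0},{"jaw":100,"x":0,"y":0,"z":30,"ax":0,"ay":0,"az":0},{"jaw":100,"x":0,"y":0,"z":20,"ax":0,"ay":0,"az":0},{"jaw":100,"x":0,"y":0,"z":5,"ax":0,"ay":0,"az":0},{"jaw":40,"x":0,"y":0,"z":0,"ax":0,"ay":0,"az":0},{"jaw":40,"x":0,"y":0,"z":0,"ax":0,"ay":0,"az":0},{"jaw":40,"x":0,"y":0,"z":0,"ax":0,"ay":0,"az":0},{"jaw":40,"x":0,"y":0,"z":0,"ax":0,"ay":0,"az":0},{"jaw":40,"x":0,"y":0,"z":0,"ax":0,"ay":0,"az":0}]' 60
```

```text
t: 3.2
eef_pos: [0.5459, -0.4396, 0.0091]
tool_rot: [0.001, 0.99, -0.14, 0.004]
contact_force: [-1.6, 2.1, 17.8]
gripper_width: 0.402
```

```bash
python3 look.py w3; python3 -c "
from h import *
print(pose()[0]['contact_force'],pose()[0]['gripper_width'])"
```

```text
[ 0.5459 -0.4396  0.0091]
[-1.09625305  2.96110913 16.12371854] 0.40273816295377174
```

View pics/w3.png

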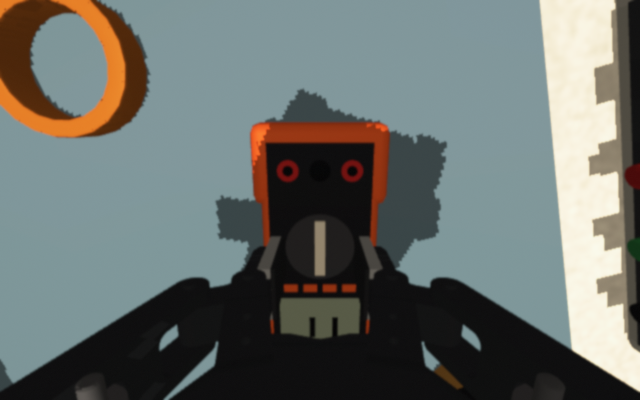

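The meter is between the fingers (pads near (270,255) and (370,255)), but the width reads 40 %; I check whether the pads are at its sides using the depth.

Run:
```python
from h import *
d=np.load('pics/w3.npz'); D=d['d']; c={k:d[k] for k in('fx','fy','cx','cy','R','t')}
o,M=pose(); T=o['eef_pos']
for v in(150,200,225,245,255,270,285):
  for u in(255,262,268,274,280,290,320,350,360,366,372,378):
    z=D[v,u]; X=c['R'].T@(np.array([(u-c['cx'])/c['fx']*z,(v-c['cy'])/c['fy']*z,z])-c['t'])
    l=M.T@(X-T)*1000; print(f"{u}:({l[0]:.0f},{l[1]:.0f},z{X[2]*1000:.0f})",end=' ')
  print(v)
```

```text
255:(51,-31,z31) 262:(52,-28,z32) 268:(52,-25,z33) 274:(52,-22,z33) 280:(52,-19,z33) 290:(52,-14,z34) 320:(52,-1,z34) 350:(52,13,z33) 360:(51,18,z32) 366:(52,20,z33) 372:(52,23,z33) 378:(52,26,z33) 150
255:(19,-39,z1) 262:(28,-29,z32) 268:(28,-26,z34) 274:(28,-23,z34) 280:(28,-20,z33) 290:(28,-15,z33) 320:(27,-1,z32) 350:(28,14,z33) 360:(28,18,z33) 366:(28,21,z33) 372:(27,24,z32) 378:(28,27,z33) 200
255:(3,-40,z-0) 262:(4,-35,z1) 268:(15,-26,z33) 274:(15,-23,z33) 280:(15,-20,z33) 290:(15,-15,z33) 320:(17,-1,z37) 350:(14,14,z31) 360:(15,19,z33) 366:(15,22,z34) 372:(15,25,z32) 378:(4,34,z1) 225
255:(-9,-40,z1) 262:(-9,-36,z1) 268:(11,-24,z48) 274:(11,-21,z48) 280:(11,-19,z48) 290:(5,-16,z34) 320:(6,-1,z37) 350:(6,14,z36) 360:(11,17,z47) 366:(11,20,z48) 372:(11,23,z47) 378:(-9,35,z0) 245
255:(7,-30,z49) 262:(6,-27,z48) 268:(10,-23,z57) 274:(11,-20,z58) 280:(9,-18,z53) 290:(0,-16,z35) 320:(1,-1,z37) 350:(-1,14,z33) 360:(10,16,z56) 366:(11,18,z58) 372:(11,21,z58) 378:(7,25,z49) 255
255:(13,-24,z74) 262:(11,-23,z70) 268:(10,-20,z70) 274:(10,-18,z70) 280:(2,-18,z53) 290:(-9,-16,z33) 320:(-7,-1,z37) 350:(-9,14,z34) 360:(4,16,z58) 366:(11,16,z70) 372:(10,19,z70) 378:(12,20,z73) 270
255:(12,-23,z83) 262:(12,-20,z83) 268:(7,-20,z75) 274:(4,-18,z70) 280:(-4,-18,z56) 290:(-17,-16,z33) 320:(-17,-1,z33) 350:(-17,15,z33) 360:(-3,16,z58) 366:(4,17,z71) 372:(7,18,z75) 378:(12,18,z84) 285
```

Run:
```python
from h import *
d=np.load('pics/w2.npz'); D=d['d']; c={k:d[k] for k in('fx','fy','cx','cy','R','t')}
M=Rn.from_quat([.99,-.139,0,0]).as_matrix(); T=np.array([.491,-.4621,.2087])
for v in(250,256,265,280,290):
  for u in(195,205,212,218,224,228,415,420,428,440):
    z=D[v,u]; X=c['R'].T@(np.array([(u-c['cx'])/c['fx']*z,(v-c['cy'])/c['fy']*z,z])-c['t'])
    l=M.T@(X-T)*1000; print(f"{u}:({l[0]:.0f},{l[1]:.0f},{l[2]:.0f})",end=' ')
  print(v)
o,M=pose(); print(o['q'])
```

```text
195:(-103,-166,208) 205:(11,-50,-44) 212:(11,-47,-44) 218:(11,-45,-44) 224:(9,-43,-40) 228:(-103,-122,208) 415:(9,42,-39) 420:(11,42,-43) 428:(11,46,-43) 440:(-103,158,207) 250
195:(-111,-167,208) 205:(11,-48,-50) 212:(11,-46,-49) 218:(10,-43,-48) 224:(6,-44,-39) 228:(-111,-123,208) 415:(6,42,-40) 420:(9,42,-46) 428:(11,44,-49) 440:(-111,159,208) 256
195:(11,-49,-58) 205:(11,-45,-57) 212:(10,-44,-55) 218:(6,-44,-49) 224:(3,-44,-41) 228:(-125,-124,209) 415:(2,42,-41) 420:(6,41,-48) 428:(10,42,-55) 440:(11,46,-57) 265
195:(10,-45,-68) 205:(8,-43,-63) 212:(3,-44,-56) 218:(-0,-44,-49) 224:(-4,-44,-43) 228:(-7,-44,-37) 415:(-4,42,-42) 420:(-1,42,-49) 428:(4,42,-57) 440:(10,42,-67) 280
195:(9,-44,-72) 205:(4,-44,-64) 212:(-0,-44,-57) 218:(-4,-44,-52) 224:(-9,-44,-43) 228:(-162,-127,208) 415:(-8,41,-44) 420:(-4,41,-50) 428:(1,42,-59) 440:(7,42,-69) 290
[ 0.56217219  0.72852196  0.04032441  1.6278097  -0.03945099  0.77842991
 -1.23073959]
```

```bash
python3 -m crank '[{"jaw":40,"x":0,"y":0,"z":-6,"ax":0,"ay":0,"az":0},{"jaw":40,"x":0,"y":0,"z":-9,"ax":0,"ay":0,"az":0},{"jaw":40,"x":0,"y":0,"z":0,"ax":0,"ay":0,"az":0}]'; python3 look.py w4
python3 - <<'E'
from h import *
d=np.load('pics/w4.npz'); D=d['d']; c={k:d[k] for k in('fx','fy','cx','cy','R','t')}
o,M=pose(); T=o['eef_pos']; print(o['contact_force'])
vv,uu=np.mgrid[100:300:1,230:410:1]; z=D[100:300,230:410]
X=(np.stack([(uu-c['cx'])/c['fx']*z,(vv-c['cy'])/c['fy']*z,z],-1)-c['t'])@c['R']
L=(X-T)@M*1000
print('face z',np.percentile(X[20:60,60:130,2],[5,50,95]).round(4))
f=(np.abs(L[...,0])<13)&(np.abs(np.abs(L[...,1])-21)<6)&(z>0)
print(np.sort(L[f][:,2]).round(0)[::40])
E
tail -c 0 /dev/null
```

```text
t: 3.62
eef_pos: [0.5428, -0.4388, 0.0203]
tool_rot: [0.0, 0.99, -0.14, 0.001]
contact_force: [0.1, 0.5, 0.5]
gripper_width: 0.399
[ 0.5428 -0.4388  0.0203]
[ 0.45421183  0.32137243 -0.10284152]
face z [0.0312 0.0328 0.0343]
[-83. -82. -81. -80. -80. -80. -79. -79. -79. -78. -78. -78. -77. -77.
 -76. -76. -75. -75. -74. -74. -73. -73. -72. -72. -72. -71. -71. -70.
 -69. -68. -67. -66. -65. -64. -63. -62. -62. -62. -62. -62. -62. -61.
 -61. -61. -61. -61. -60. -60. -59. -59. -58. -58. -57. -57. -56. -55.
 -55. -54. -53. -53. -52. -52. -51. -51. -50. -50. -49. -49. -48. -47.
 -47. -46. -46. -45. -44. -44. -43. -43. -42. -41. -41. -40. -39. -39.
 -38. -37. -37. -36. -35. -34. -34. -33. -32. -31. -30. -30. -29. -28.
 -25. -16. -15. -15. -15. -14. -14. -14. -14. -14. -14. -14. -14. -13.
 -13. -13. -13. -13. -13. -13. -13. -13. -12. -12. -11.]
```

View pics/w4.png

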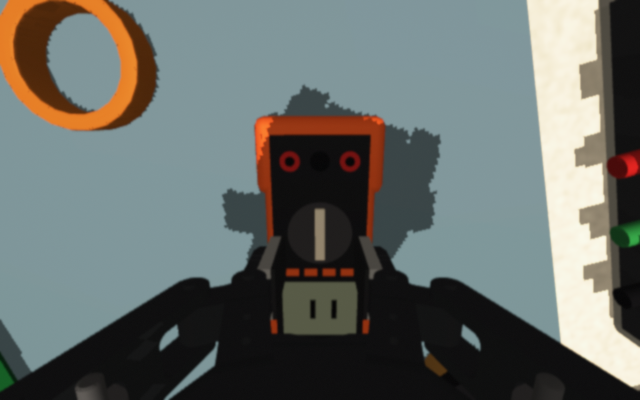

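The meter stayed on the bench. The fingertips sit about 25 mm behind the stated TCP: at 40 % they had come down on the meter's face (z 33). So I need to go about 30 mm lower than planned.

```bash
python3 -m crank '[{"jaw":100,"x":0,"y":0,"z":0,"ax":0,"ay":0,"az":0},{"jaw":100,"x":0,"y":0,"z":0,"ax":0,"ay":0,"az":0},{"jaw":100,"x":0,"y":0,"z":0,"ax":0,"ay":0,"az":0},{"jaw":100,"x":0,"y":0,"z":0,"ax":0,"ay":0,"az":0},{"jaw":100,"x":0,"y":0,"z":12,"ax":0,"ay":0,"az":0},{"jaw":100,"x":0,"y":0,"z":12,"ax":0,"ay":0,"az":0},{"jaw":100,"x":0,"y":0,"z":12,"ax":0,"ay":0,"az":0},{"jaw":100,"x":0,"y":0,"z":4,"ax":0,"ay":0,"az":0},{"jaw":100,"x":0,"y":0,"z":0,"ax":0,"ay":0,"az":0}]' 60
```

```text
t: 4.8
eef_pos: [0.5422, -0.438, -0.0215]
tool_rot: [-0.0, 0.99, -0.14, -0.0]
contact_force: [-0.1, -0.5, -0.4]
gripper_width: 1.001
```

```bash
python3 -m crank '[{"jaw":50,"x":0,"y":0,"z":0,"ax":0,"ay":0,"az":0},{"jaw":50,"x":0,"y":0,"z":0,"ax":0,"ay":0,"az":0},{"jaw":50,"x":0,"y":0,"z":0,"ax":0,"ay":0,"az":0},{"jaw":50,"x":0,"y":0,"z":0,"ax":0,"ay":0,"az":0},{"jaw":50,"x":0,"y":0,"z":0,"ax":0,"ay":0,"az":0}]' 60; python3 -c "
from h import *
to(.542,-.438,.1,74)"
```

```text
t: 5.42
eef_pos: [0.5429, -0.4388, -0.02]
tool_rot: [0.0, 0.99, -0.14, 0.001]
contact_force: [-0.9, 0.1, 5.1]
gripper_width: 0.666
tcp [ 0.5429 -0.4388 -0.02  ] jawang -106.1 tilt [ 0.001 -0.001 -1.   ] shift [  -0.9   -0.4 -120. ] dist 120.1 az -0.08929230340913819 q7 -1.23
```

```bash
python3 -m crank '[{"jaw":50,"x":0,"y":0,"z":-10,"ax":0,"ay":0,"az":0},{"jaw":50,"x":0,"y":0,"z":-30,"ax":0,"ay":0,"az":0},{"jaw":50,"x":0,"y":0,"z":-40,"ax":0,"ay":0,"az":0},{"jaw":50,"x":0,"y":0,"z":-40,"ax":0,"ay":0,"az":-3},{"jaw":50,"x":0,"y":0,"z":-20,"ax":0,"ay":0,"az":-5},{"jaw":50,"x":0,"y":0,"z":0,"ax":0,"ay":0,"az":-5.2},{"jaw":50,"x":0,"y":0,"z":0,"ax":0,"ay":0,"az":0}]' 80; python3 look.py w5; python3 -c "
from h import *
to(.516,.238,.12,87.2)"
```

```text
t: 6.3
eef_pos: [0.5419, -0.4377, 0.1189]
tool_rot: [-0.0, 1.0, -0.026, -0.0]
contact_force: [-0.1, 0.4, -2.8]
gripper_width: 0.664
[ 0.5419 -0.4377  0.1189]
tcp [ 0.5418 -0.4377  0.1186] jawang -93.0 tilt [-0.001  0.001 -1.   ] shift [ -61.  -673.5   -0.7] dist 676.2 az -0.18887099311638167 q7 -1.04
```

View pics/w5.png

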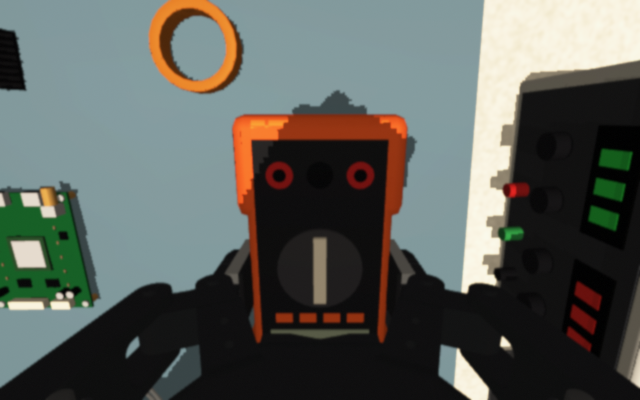

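The meter is held level and centred (about (320,240)). Now carry it across.

```bash
python3 -m crank '[{"jaw":50,"x":-5,"y":-25,"z":0,"ax":0,"ay":0,"az":0},{"jaw":50,"x":-5,"y":-60,"z":0,"ax":0,"ay":0,"az":0},{"jaw":50,"x":-5,"y":-60,"z":0,"ax":0,"ay":0,"az":0},{"jaw":50,"x":-5,"y":-60,"z":0,"ax":0,"ay":0,"az":0},{"jaw":50,"x":-5,"y":-60,"z":0,"ax":0,"ay":0,"az":0},{"jaw":50,"x":-5,"y":-60,"z":0,"ax":0,"ay":0,"az":0},{"jaw":50,"x":-5,"y":-60,"z":0,"ax":0,"ay":0,"az":0},{"jaw":50,"x":-5,"y":-60,"z":0,"ax":0,"ay":0,"az":0},{"jaw":50,"x":-5,"y":-60,"z":0,"ax":0,"ay":0,"az":0},{"jaw":50,"x":-5,"y":-60,"z":0,"ax":0,"ay":0,"az":0},{"jaw":50,"x":-5,"y":-45,"z":0,"ax":0,"ay":0,"az":0},{"jaw":50,"x":-5,"y":-20,"z":0,"ax":0,"ay":0,"az":0}]'; python3 -m crank '[{"jaw":50,"x":0,"y":0,"z":0,"ax":0,"ay":0,"az":0},{"jaw":50,"x":0,"y":0,"z":0,"ax":0,"ay":0,"az":0}]'; python3 look.py w6;  python3 -c "
from h import *
to(.516,.238,-.018,87.2)"
```

```text
t: 7.85
eef_pos: [0.513, 0.1977, 0.1188]
tool_rot: [-0.001, 1.0, -0.024, -0.0]
contact_force: [-0.7, -1.1, -2.7]
gripper_width: 0.666
t: 8.1
eef_pos: [0.5141, 0.1924, 0.1187]
tool_rot: [0.001, 1.0, -0.026, -0.0]
contact_force: [0.4, -0.0, -1.9]
gripper_width: 0.667
[0.5141 0.1924 0.1187]
tcp [0.5143 0.1921 0.1188] jawang -93.0 tilt [-0.001 -0.001 -1.   ] shift [ -0.7 -46.1 136.8] dist 144.3 az -0.23546670468715547 q7 -2.18
```

View pics/w6.png

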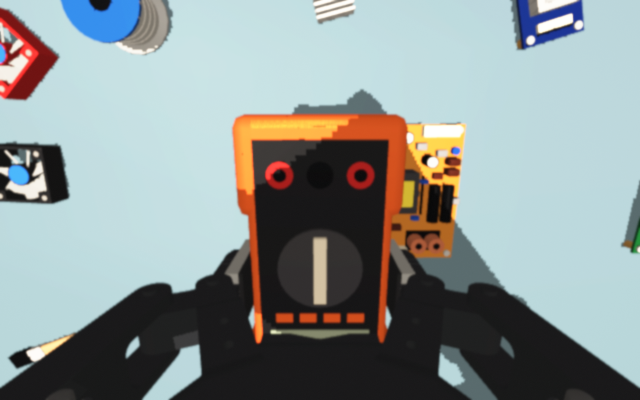

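The meter hangs left of/over the power board, whose right edge runs from (465,124) to (449,257); the fan is at (20,175), the T-con top right.

Run:
```python
from h import *
d=np.load('pics/w6.npz'); p=d['p']; c={k:d[k] for k in('fx','fy','cx','cy','R','t')}
a,b=cast([[465,124],[449,257]],c,.0125); print(a,b)
v=(a-b)/np.linalg.norm(a-b); n=np.array([-v[1],v[0]]); m=(a+b)/2+n*.0475
print('len',np.linalg.norm(a-b),'ang',np.degrees(np.arctan2(v[1],v[0])),'power',m,'meter tgt',m+n*.123)
t=m+n*.123; to(t[0],t[1],-.018,87.2)
```

```text
[0.56848369 0.06450895] [0.44353255 0.07108063]
len 0.12512383530369786 ang -3.0106388895551452 power [0.50850289 0.11522923] meter tgt [0.51496302 0.23805947]
tcp [0.5143 0.1921 0.1188] jawang -93.0 tilt [-0.001 -0.001 -1.   ] shift [ -1.7 -46.1 136.8] dist 144.3 az -0.23546670468715547 q7 -2.18
```

```bash
python3 -m crank '[{"jaw":50,"x":-1.5,"y":-26,"z":0,"ax":0,"ay":0,"az":0},{"jaw":50,"x":0,"y":-20,"z":0,"ax":0,"ay":0,"az":0},{"jaw":50,"x":0,"y":0,"z":25,"ax":0,"ay":0,"az":0},{"jaw":50,"x":0,"y":0,"z":35,"ax":0,"ay":0,"az":0},{"jaw":50,"x":0,"y":0,"z":30,"ax":0,"ay":0,"az":0},{"jaw":50,"x":0,"y":0,"z":20,"ax":0,"ay":0,"az":0},{"jaw":50,"x":0,"y":0,"z":10,"ax":0,"ay":0,"az":0},{"jaw":50,"x":0,"y":0,"z":8,"ax":0,"ay":0,"az":0},{"jaw":50,"x":0,"y":0,"z":5,"ax":0,"ay":0,"az":0},{"jaw":50,"x":0,"y":0,"z":3,"ax":0,"ay":0,"az":0},{"jaw":50,"x":0,"y":0,"z":0,"ax":0,"ay":0,"az":0},{"jaw":50,"x":0,"y":0,"z":0,"ax":0,"ay":0,"az":0}]';  python3 -c "
from h import *
to(.515,.238,-.02,87)"
```

```text
t: 9.65
eef_pos: [0.5152, 0.2402, -0.0165]
tool_rot: [-0.0, 1.0, -0.025, 0.0]
contact_force: [-1.0, -0.0, -2.7]
gripper_width: 0.662
tcp [ 0.5152  0.2402 -0.0165] jawang -92.9 tilt [ 0.001  0.    -1.   ] shift [-0.1  2.2  3.5] dist 4.1 az 0.11670832472930215 q7 -2.31
```

Still hanging at 3.5 mm; lower slowly, open and rise.

```bash
python3 -m crank '[{"jaw":50,"x":0,"y":1.5,"z":2,"ax":0,"ay":0,"az":0},{"jaw":50,"x":0,"y":0,"z":1.5,"ax":0,"ay":0,"az":0},{"jaw":50,"x":0,"y":0,"z":0,"ax":0,"ay":0,"az":0}]'; python3 -m crank '[{"jaw":70,"x":0,"y":0,"z":-2,"ax":0,"ay":0,"az":0},{"jaw":90,"x":0,"y":0,"z":0,"ax":0,"ay":0,"az":0},{"jaw":100,"x":0,"y":0,"z":0,"ax":0,"ay":0,"az":0},{"jaw":100,"x":0,"y":0,"z":0,"ax":0,"ay":0,"az":0},{"jaw":100,"x":0,"y":0,"z":-20,"ax":0,"ay":0,"az":0},{"jaw":100,"x":0,"y":0,"z":-45,"ax":0,"ay":0,"az":0},{"jaw":100,"x":0,"y":0,"z":-55,"ax":0,"ay":0,"az":0},{"jaw":100,"x":0,"y":0,"z":-50,"ax":0,"ay":0,"az":0},{"jaw":100,"x":0,"y":0,"z":0,"ax":0,"ay":0,"az":0}]'; python3 -c "
from h import *
to(.666,-.16,.16,90)"
```

```text
t: 10.02
eef_pos: [0.5149, 0.2382, -0.02]
tool_rot: [0.0, 1.0, -0.025, 0.0]
contact_force: [-1.5, -0.7, 4.3]
gripper_width: 0.665
t: 11.15
eef_pos: [0.5175, 0.2401, 0.156]
tool_rot: [-0.002, 1.0, -0.025, 0.004]
contact_force: [0.1, 0.6, -0.4]
gripper_width: 1.001
tcp [0.5175 0.2401 0.156 ] jawang -92.9 tilt [ 0.008  0.004 -1.   ] shift [168.5 392.1  -4.5] dist 426.8 az -2.890365601591043 q7 -2.24
```

```bash
python3 -m crank '[{"jaw":100,"x":14,"y":57,"z":-4,"ax":0,"ay":0,"az":0},{"jaw":100,"x":14,"y":57,"z":-4,"ax":0,"ay":0,"az":0},{"jaw":100,"x":14,"y":57,"z":-4,"ax":0,"ay":0,"az":0},{"jaw":100,"x":14,"y":57,"z":-4,"ax":0,"ay":0,"az":0},{"jaw":100,"x":14,"y":57,"z":-4,"ax":0,"ay":0,"az":0},{"jaw":100,"x":14,"y":57,"z":-4,"ax":0,"ay":0,"az":0},{"jaw":100,"x":0,"y":0,"z":0,"ax":0,"ay":0,"az":0},{"jaw":100,"x":0,"y":0,"z":0,"ax":0,"ay":0,"az":0}]'; python3 look.py w7
```

```text
t: 12.15
eef_pos: [0.5809, -0.1068, 0.1744]
tool_rot: [-0.0, 1.0, -0.025, -0.001]
contact_force: [1.0, 1.6, 0.5]
gripper_width: 1.0
[ 0.5809 -0.1068  0.1744]
```

View pics/w7.png

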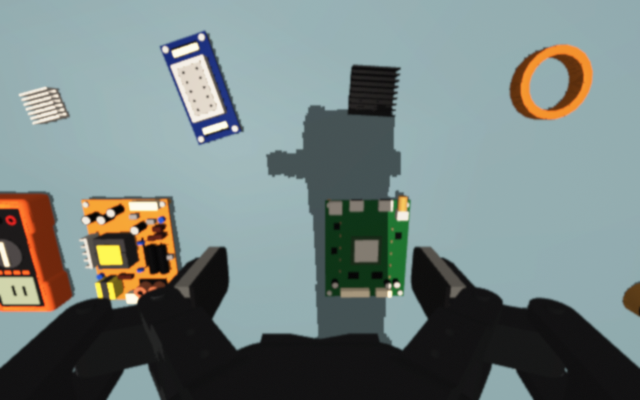

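All seen: heatsink (374,90), T-con (201,88), main board (367,248) with chip (367,251), meter beside the power board on the left.

Run:
```python
from h import *
d=np.load('pics/w7.npz'); p=d['p']; c={k:d[k] for k in('fx','fy','cx','cy','R','t')}
h=cv2.cvtColor(p,cv2.COLOR_RGB2HSV)
def reg(m,x0,x1,y0,y1):
    r=np.zeros(m.shape,np.uint8); r[y0:y1,x0:x1]=m[y0:y1,x0:x1]; return cv2.morphologyEx(r,cv2.MORPH_OPEN,np.ones((3,3)))
m=reg(p.max(2)<55,335,410,55,125); print(m.sum())
for z in(.0,.011,.022): print('hs',z,np.round(rect(m,c,z),4))
hull=(h[...,0]>105)&(h[...,0]<130)&(h[...,1]>130)
print('tcon',np.round(rect(reg(hull,150,260,20,160),c,.0095),4))
print('can',np.round(rect(reg(p.min(2)>150,170,220,55,122),c,.022),4))
print('main',np.round(rect(reg((h[...,0]>45)&(h[...,0]<75)&(h[...,1]>100),315,420,190,305),c,.0125),4))
print('chip',np.round(rect(reg((p.min(2)>140)&(h[...,1]<50),348,385,234,268),c,.015),4))
to(.666,-.16,.05,90)
```

```text
2114
hs 0.0 [ 0.6708 -0.1653 48.2782 46.4978 -6.1626]
hs 0.011 [ 0.6701 -0.1635 46.7137 44.991  -6.1624]
hs 0.022 [ 0.6693 -0.1616 45.1493 43.4843 -6.1624]
tcon [6.80500e-01 9.10000e-03 9.91759e+01 4.78266e+01 1.38730e+01]
can [6.77600e-01 1.91000e-02 5.63204e+01 5.50656e+01 1.35840e+01]
main [  0.4968  -0.1552 119.5169  94.2447  -2.6566]
chip [0. 0. 0. 0. 0.]
tcp [ 0.581  -0.1058  0.1746] jawang -92.8 tilt [-0.002  0.001 -1.   ] shift [ 87.7  50.1 124.4] dist 160.3 az -2.7886172654265238 q7 -1.57
```

```bash
python3 -m crank '[{"jaw":100,"x":45.6,"y":26,"z":10,"ax":0,"ay":0,"az":0},{"jaw":100,"x":45.6,"y":26,"z":10,"ax":0,"ay":0,"az":0},{"jaw":100,"x":0,"y":0,"z":40,"ax":0,"ay":0,"az":3.4},{"jaw":100,"x":0,"y":0,"z":40,"ax":0,"ay":0,"az":0},{"jaw":100,"x":0,"y":0,"z":30,"ax":0,"ay":0,"az":0},{"jaw":100,"x":0,"y":0,"z":10,"ax":0,"ay":0,"az":0},{"jaw":100,"x":0,"y":0,"z":0,"ax":0,"ay":0,"az":0},{"jaw":100,"x":0,"y":0,"z":0,"ax":0,"ay":0,"az":0}]' 40; python3 look.py w8;  python3 -c "
from h import *
to(.6695,-.1625,-.012,83.8)"
```

```text
t: 13.2
eef_pos: [0.6713, -0.1635, 0.0372]
tool_rot: [0.0, 0.999, -0.055, 0.001]
contact_force: [0.5, 0.3, 0.6]
gripper_width: 1.002
[ 0.6713 -0.1635  0.0372]
tcp [ 0.6713 -0.1637  0.0373] jawang -96.3 tilt [ 0.003 -0.    -1.   ] shift [-2.  -1.  49.3] dist 49.4 az -0.062475430864196824 q7 -1.55
```

View pics/w8.png

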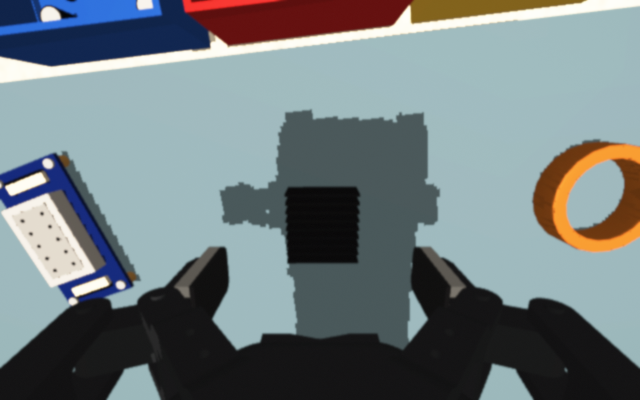

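Run:
```python
from h import *
d=np.load('pics/w8.npz'); p=d['p']; c={k:d[k] for k in('fx','fy','cx','cy','R','t')}
m=np.zeros(p.shape[:2],np.uint8); m[170:275,280:365]=(p.max(2)<55)[170:275,280:365]
for z in(.0,.022): x=rect(m,c,z); print(np.round(x,4))
to(x[0],x[1],-.012,83.8)
```

```text
[ 0.664  -0.1636 56.4617 51.3178 -6.0299]
[ 0.6719 -0.1642 50.3285 45.7434 -6.0299]
tcp [ 0.6713 -0.1637  0.0373] jawang -96.3 tilt [ 0.003 -0.    -1.   ] shift [ 0.5  0.4 49.3] dist 49.3 az -0.062475430864196824 q7 -1.55
```

```bash
python3 -m crank '[{"jaw":100,"x":-1.5,"y":0,"z":20,"ax":0,"ay":0,"az":0},{"jaw":100,"x":0,"y":0,"z":20,"ax":0,"ay":0,"az":0},{"jaw":100,"x":0,"y":0,"z":9,"ax":0,"ay":0,"az":0},{"jaw":80,"x":0,"y":0,"z":0,"ax":0,"ay":0,"az":0},{"jaw":60,"x":0,"y":0,"z":0,"ax":0,"ay":0,"az":0},{"jaw":40,"x":0,"y":0,"z":0,"ax":0,"ay":0,"az":0},{"jaw":40,"x":0,"y":0,"z":0,"ax":0,"ay":0,"az":0},{"jaw":40,"x":0,"y":0,"z":0,"ax":0,"ay":0,"az":0}]' 40;  python3 -c "
from h import *
to(.67,-.1635,-.012,83.8)"
```

```text
t: 14.25
eef_pos: [0.6693, -0.1638, -0.0125]
tool_rot: [0.0, 0.998, -0.055, 0.001]
contact_force: [-0.1, 0.1, 5.3]
gripper_width: 0.527
tcp [ 0.6693 -0.1638 -0.0125] jawang -96.3 tilt [ 0.002 -0.    -1.   ] shift [ 0.7 -0.3 -0.5] dist 0.9 az -0.08256648628218954 q7 -1.55
```

```bash
python3 -m crank '[{"jaw":40,"x":0,"y":0,"z":-10,"ax":0,"ay":0,"az":0},{"jaw":40,"x":0,"y":0,"z":-30,"ax":0,"ay":0,"az":0},{"jaw":40,"x":0,"y":0,"z":-40,"ax":0,"ay":0,"az":-3.5},{"jaw":40,"x":-30,"y":0,"z":0,"ax":0,"ay":0,"az":0},{"jaw":40,"x":-50,"y":0,"z":0,"ax":0,"ay":0,"az":0},{"jaw":40,"x":-50,"y":0,"z":0,"ax":0,"ay":0,"az":0},{"jaw":40,"x":-30,"y":0,"z":0,"ax":0,"ay":0,"az":0},{"jaw":40,"x":-13,"y":0,"z":0,"ax":0,"ay":0,"az":0},{"jaw":40,"x":0,"y":0,"z":0,"ax":0,"ay":0,"az":0},{"jaw":40,"x":0,"y":0,"z":0,"ax":0,"ay":0,"az":0}]' 40; python3 look.py w9; python3 -c "
from h import *
to(.4965,-.155,.003,87.2)"
```

```text
t: 15.5
eef_pos: [0.4976, -0.1552, 0.0669]
tool_rot: [0.0, 1.0, -0.024, 0.001]
contact_force: [-0.4, 0.2, -1.1]
gripper_width: 0.522
[ 0.4976 -0.1552  0.0669]
tcp [ 0.4975 -0.1551  0.0668] jawang -92.7 tilt [ 0.001 -0.    -1.   ] shift [-1.1 -0.  63.8] dist 63.8 az 0.05639081058495776 q7 -1.47
```

View pics/w9.png

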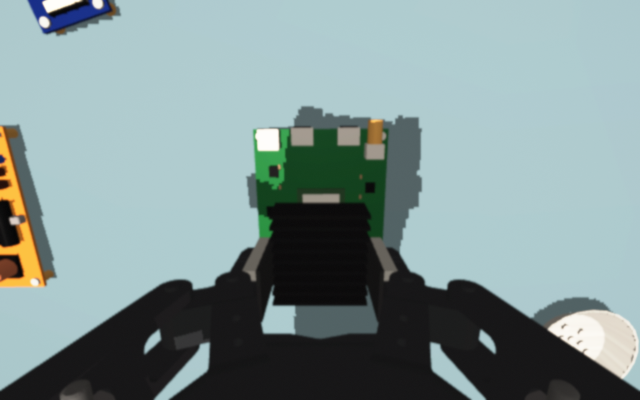

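Heatsink held square over the board; chip edge peeks out at (321,198). Check the board's far edge (254,129)–(386,129) against the estimate.

Run:
```python
from h import *
d=np.load('pics/w9.npz'); c={k:d[k] for k in('fx','fy','cx','cy','R','t')}
a,b=cast([[254,129],[386,129]],c,.0125); v=(a-b)/np.linalg.norm(a-b); n=np.array([-v[1],v[0]]); print(a,b,np.linalg.norm(a-b),(a+b)/2+n*.06)
print('chip far edge',cast([[302,198],[340,198]],c,.015))
print('hs top corners',cast([[270,205],[367,205],[273,304],[368,304]],c,.0668+.0345))
```

```text
[ 0.5585201  -0.11123631] [ 0.55402805 -0.20363368] 0.09250650305633819 [ 0.49634485 -0.15452144]
chip far edge [[ 0.50767911 -0.14184256]
 [ 0.50631856 -0.16972726]]
hs top corners [[ 0.52719799 -0.13351785]
 [ 0.52509142 -0.17667568]
 [ 0.47708821 -0.13044076]
 [ 0.47481431 -0.17674608]]
```

```bash
python3 -m crank '[{"jaw":40,"x":-2,"y":0,"z":15,"ax":0,"ay":0,"az":0},{"jaw":40,"x":0,"y":0,"z":20,"ax":0,"ay":0,"az":0},{"jaw":40,"x":0,"y":0,"z":13,"ax":0,"ay":0,"az":0},{"jaw":40,"x":0,"y":0,"z":7,"ax":0,"ay":0,"az":0},{"jaw":40,"x":0,"y":0,"z":4,"ax":0,"ay":0,"az":0},{"jaw":40,"x":0,"y":0,"z":2,"ax":0,"ay":0,"az":0},{"jaw":40,"x":0,"y":0,"z":0,"ax":0,"ay":0,"az":0},{"jaw":40,"x":0,"y":0,"z":0,"ax":0,"ay":0,"az":0}]' 40; python3 -m crank '[{"jaw":40,"x":0,"y":0,"z":1.5,"ax":0,"ay":0,"az":0},{"jaw":40,"x":0,"y":0,"z":0,"ax":0,"ay":0,"az":0}]'
```

```text
t: 16.55
eef_pos: [0.4941, -0.1552, 0.006]
tool_rot: [0.0, 1.0, -0.024, 0.0]
contact_force: [-0.7, -0.3, 0.0]
gripper_width: 0.524
t: 16.8
eef_pos: [0.4938, -0.1552, 0.0041]
tool_rot: [0.0, 1.0, -0.024, 0.0]
contact_force: [-0.6, 0.6, -0.8]
gripper_width: 0.527
```

```bash
python3 -m crank '[{"jaw":40,"x":1,"y":0,"z":1.2,"ax":0,"ay":0,"az":0},{"jaw":40,"x":0,"y":0,"z":1,"ax":0,"ay":0,"az":0},{"jaw":40,"x":0,"y":0,"z":0,"ax":0,"ay":0,"az":0}]'
```

```text
t: 17.18
eef_pos: [0.495, -0.1552, 0.0024]
tool_rot: [0.0, 1.0, -0.024, 0.0]
contact_force: [-2.3, -0.6, 5.5]
gripper_width: 0.528
```

```bash
python3 -m crank '[{"jaw":58,"x":0,"y":0,"z":0,"ax":0,"ay":0,"az":0},{"jaw":75,"x":0,"y":0,"z":0,"ax":0,"ay":0,"az":0},{"jaw":100,"x":0,"y":0,"z":0,"ax":0,"ay":0,"az":0},{"jaw":100,"x":0,"y":0,"z":0,"ax":0,"ay":0,"az":0},{"jaw":100,"x":0,"y":0,"z":-20,"ax":0,"ay":0,"az":0},{"jaw":100,"x":0,"y":0,"z":-50,"ax":0,"ay":0,"az":0},{"jaw":100,"x":0,"y":0,"z":-55,"ax":0,"ay":0,"az":0},{"jaw":100,"x":0,"y":0,"z":-45,"ax":0,"ay":0,"az":0},{"jaw":100,"x":0,"y":0,"z":0,"ax":0,"ay":0,"az":0}]'; python3 look.py w10; python3 -m crank '[{"jaw":100,"x":0,"y":-40,"z":0,"ax":0,"ay":0,"az":0},{"jaw":100,"x":0,"y":-58,"z":0,"ax":0,"ay":0,"az":0},{"jaw":100,"x":0,"y":-58,"z":0,"ax":0,"ay":0,"az":0},{"jaw":100,"x":0,"y":-58,"z":0,"ax":0,"ay":0,"az":0},{"jaw":100,"x":0,"y":-58,"z":0,"ax":0,"ay":0,"az":0},{"jaw":100,"x":0,"y":-58,"z":0,"ax":0,"ay":0,"az":0},{"jaw":100,"x":0,"y":-58,"z":0,"ax":0,"ay":0,"az":0},{"jaw":100,"x":0,"y":-58,"z":0,"ax":0,"ay":0,"az":0},{"jaw":100,"x":0,"y":-58,"z":0,"ax":0,"ay":0,"az":0},{"jaw":100,"x":0,"y":-58,"z":0,"ax":0,"ay":0,"az":0},{"jaw":100,"x":0,"y":-40,"z":0,"ax":0,"ay":0,"az":0},{"jaw":100,"x":0,"y":0,"z":0,"ax":0,"ay":0,"az":0}]'; python3 look.py w11
python3 - <<'E'
import cv2,numpy as np
a=cv2.imread('pics/w10.png'); b=cv2.imread('pics/w11.png')
cv2.imwrite('pics/v9.png',np.vstack([a[100:340,200:440].repeat(1,0) if 0 else cv2.resize(a[100:400,80:560],(480,300)),cv2.resize(b[0:300,0:480],(480,300))]))
E
```

```text
t: 18.3
eef_pos: [0.4973, -0.1558, 0.1756]
tool_rot: [0.001, 1.0, -0.024, 0.004]
contact_force: [0.2, 0.6, 0.5]
gripper_width: 1.003
[ 0.4973 -0.1558  0.1756]
t: 19.85
eef_pos: [0.521, 0.4499, 0.1691]
tool_rot: [0.0, 1.0, -0.021, -0.002]
contact_force: [0.2, 0.3, 0.5]
gripper_width: 0.999
[0.521  0.4499 0.1691]
```

View pics/v9.png

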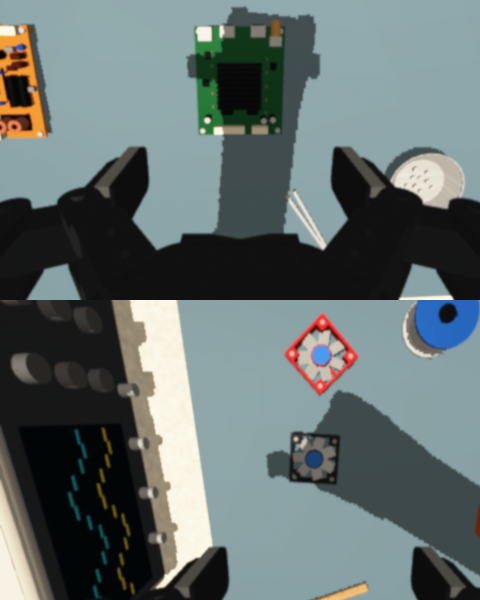

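Top half: heatsink sits centred on the green board. Bottom half: the right (dark) fan at about (315,158), red look-alike at (321,55).

Run:
```python
from h import *
def ld(n):
    d=np.load(f'pics/{n}.npz'); return d['p'],{k:d[k] for k in('fx','fy','cx','cy','R','t')}
def big(m,x0,x1,y0,y1):
    r=np.zeros(m.shape,np.uint8); r[y0:y1,x0:x1]=m[y0:y1,x0:x1]
    n,l,s,_=cv2.connectedComponentsWithStats(r); return l==1+s[1:,4].argmax()
p,c=ld('w11'); m=big(p.max(2)<58,283,347,125,192)
for z in(.01,.02): x=rect(m,c,z); print('fan',np.round(x,4))
h=cv2.cvtColor(p,cv2.COLOR_RGB2HSV)
print('hub',np.round(rect(big((h[...,0]>100)&(h[...,0]<125)&(h[...,1]>120),300,330,140,180),c,.02),4))
to(x[0],x[1],-.012,x[4]%90)
p,c=ld('w10'); m=big(p.max(2)<45,290,350,155,220); print('hs',np.round(rect(m,c,.037),4))
h=cv2.cvtColor(p,cv2.COLOR_RGB2HSV); print('main',np.round(rect(big((h[...,0]>45)&(h[...,0]<75)&(h[...,1]>100),265,375,120,240),c,.0125),4))
```

```text
fan [ 0.5453  0.4557 53.2792 52.272  -5.9542]
fan [ 0.5466  0.4555 51.6344 50.6583 -5.9541]
hub [ 0.5461  0.4558 16.4354 15.4432 -2.4918]
tcp [0.5222 0.447  0.1692] jawang -92.6 tilt [-0.003 -0.002 -1.   ] shift [ 24.6 -10.  181.1] dist 183.0 az 3.3424328732357935 q7 -2.54
hs [ 0.4922 -0.1584 59.6988 54.6296 -2.8401]
main [  0.4972  -0.1551 118.9981  94.6758  -2.8595]
```

```bash
python3 -m crank '[{"jaw":100,"x":12,"y":-5,"z":20,"ax":0,"ay":0,"az":3.3},{"jaw":100,"x":12.2,"y":-4,"z":40,"ax":0,"ay":0,"az":0},{"jaw":100,"x":0,"y":0,"z":50,"ax":0,"ay":0,"az":0},{"jaw":100,"x":0,"y":0,"z":40,"ax":0,"ay":0,"az":0},{"jaw":100,"x":0,"y":0,"z":20,"ax":0,"ay":0,"az":0},{"jaw":100,"x":0,"y":0,"z":8,"ax":0,"ay":0,"az":0},{"jaw":100,"x":0,"y":0,"z":0,"ax":0,"ay":0,"az":0}]' 30;  python3 -c "
from h import *
to(.546,.4556,-.012,84)"
```

```text
t: 20.78
eef_pos: [0.5493, 0.4532, -0.0054]
tool_rot: [-0.0, 0.999, -0.053, 0.0]
contact_force: [0.6, -0.2, 0.4]
gripper_width: 1.0
tcp [ 0.5493  0.4532 -0.0054] jawang -96.1 tilt [ 0.001  0.    -1.   ] shift [-3.5 -2.   6.6] dist 7.7 az -0.10266775173124643 q7 -2.61
```

```bash
python3 -m crank '[{"jaw":100,"x":-3.5,"y":-2,"z":6,"ax":0,"ay":0,"az":0},{"jaw":85,"x":0,"y":0,"z":0,"ax":0,"ay":0,"az":0},{"jaw":65,"x":0,"y":0,"z":0,"ax":0,"ay":0,"az":0},{"jaw":45,"x":0,"y":0,"z":0,"ax":0,"ay":0,"az":0},{"jaw":45,"x":0,"y":0,"z":0,"ax":0,"ay":0,"az":0},{"jaw":45,"x":0,"y":0,"z":0,"ax":0,"ay":0,"az":0}]' 30; python3 -m crank '[{"jaw":45,"x":0,"y":0,"z":-10,"ax":0,"ay":0,"az":0},{"jaw":45,"x":0,"y":0,"z":-35,"ax":0,"ay":0,"az":0},{"jaw":45,"x":0,"y":0,"z":-45,"ax":0,"ay":0,"az":0},{"jaw":45,"x":0,"y":0,"z":-40,"ax":0,"ay":0,"az":-3.2},{"jaw":45,"x":0,"y":0,"z":0,"ax":0,"ay":0,"az":0},{"jaw":45,"x":0,"y":0,"z":0,"ax":0,"ay":0,"az":0}]';  python3 -c "
from h import *
to(.497,-.155,.118,87.2)"
```

```text
t: 21.52
eef_pos: [0.5459, 0.4559, -0.0114]
tool_rot: [-0.0, 0.999, -0.053, 0.0]
contact_force: [-0.7, -0.8, 6.2]
gripper_width: 0.574
t: 22.28
eef_pos: [0.5451, 0.455, 0.1174]
tool_rot: [0.0, 1.0, -0.025, -0.0]
contact_force: [-0.3, 0.2, -0.5]
gripper_width: 0.571
tcp [0.5451 0.455  0.1174] jawang -92.9 tilt [-0.001 -0.001 -1.   ] shift [-1.720e+01  6.117e+02 -1.000e-01] dist 611.9 az -0.10176692104067797 q7 -2.54
```

```bash
python3 -m crank '[{"jaw":45,"x":-1.4,"y":30,"z":0,"ax":0,"ay":0,"az":0},{"jaw":45,"x":-1.4,"y":58,"z":0,"ax":0,"ay":0,"az":0},{"jaw":45,"x":-1.4,"y":58,"z":0,"ax":0,"ay":0,"az":0},{"jaw":45,"x":-1.4,"y":58,"z":0,"ax":0,"ay":0,"az":0},{"jaw":45,"x":-1.4,"y":58,"z":0,"ax":0,"ay":0,"az":0},{"jaw":45,"x":-1.4,"y":58,"z":0,"ax":0,"ay":0,"az":0},{"jaw":45,"x":-1.4,"y":58,"z":0,"ax":0,"ay":0,"az":0},{"jaw":45,"x":-1.4,"y":58,"z":0,"ax":0,"ay":0,"az":0},{"jaw":45,"x":-1.4,"y":58,"z":0,"ax":0,"ay":0,"az":0},{"jaw":45,"x":-1.4,"y":58,"z":0,"ax":0,"ay":0,"az":0},{"jaw":45,"x":-1.4,"y":40,"z":0,"ax":0,"ay":0,"az":0},{"jaw":45,"x":-1.4,"y":19,"z":0,"ax":0,"ay":0,"az":0}]'; python3 -m crank '[{"jaw":45,"x":0,"y":0,"z":0,"ax":0,"ay":0,"az":0},{"jaw":45,"x":0,"y":0,"z":0,"ax":0,"ay":0,"az":0}]'; python3 look.py w12;  python3 -c "
from h import *
to(.497,-.155,.027,87.2)"
```

```text
t: 23.78
eef_pos: [0.496, -0.1567, 0.1164]
tool_rot: [0.0, 1.0, -0.027, -0.002]
contact_force: [0.3, 0.3, -0.6]
gripper_width: 0.57
t: 24.02
eef_pos: [0.4976, -0.1524, 0.1172]
tool_rot: [-0.0, 1.0, -0.025, -0.001]
contact_force: [-0.4, 0.1, -1.6]
gripper_width: 0.573
[ 0.4976 -0.1524  0.1172]
tcp [ 0.4979 -0.1521  0.1174] jawang -92.8 tilt [-0.001  0.001 -1.   ] shift [-0.7  3.  90.4] dist 90.4 az 0.036375716919906154 q7 -1.51
```

View pics/w12.png

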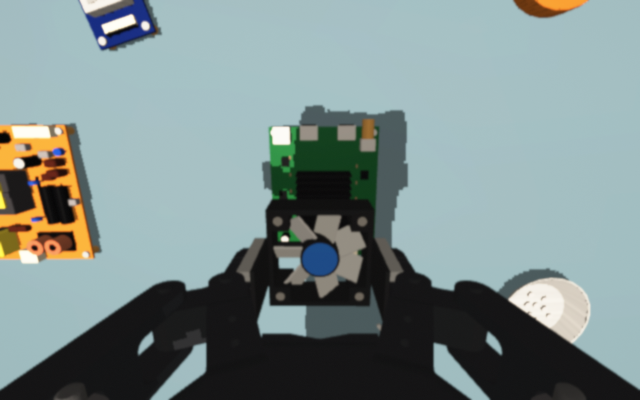

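Fan held square (hub (319,259)); the heatsink's far edge shows at (297–351,172) behind it.

Run:
```python
from h import *
d=np.load('pics/w12.npz'); p=d['p']; c={k:d[k] for k in('fx','fy','cx','cy','R','t')}
print('hs far',cast([[297,172],[351,172]],c,.015),cast([[297,172],[351,172]],c,.037))
m=p[160:200,290:360].max(2)<45; print([ (160+i,r.sum(),290+np.nonzero(r)[0].min() if r.any() else 0) for i,r in enumerate(m)][6:30:2])
h=cv2.cvtColor(p,cv2.COLOR_RGB2HSV); r=np.zeros(p.shape[:2],bool); r[235:285,295:345]=((h[...,0]>100)&(h[...,0]<125)&(h[...,1]>120))[235:285,295:345]
print('fan hub',rect(r,c,.1486))
p2=np.load('pics/w10.npz'); P=p2['p']; c2={k:p2[k] for k in('fx','fy','cx','cy','R','t')}
r=P[150:230,280:360].max(2); print(r[::6,::5])
```

```text
hs far [[ 0.51852873 -0.13248675]
 [ 0.51616344 -0.18017943]] [[ 0.52224945 -0.13431413]
 [ 0.52007891 -0.17807998]]
[(166, np.int64(0), 0), (168, np.int64(0), 0), (170, np.int64(0), 0), (172, np.int64(55), np.int64(296)), (174, np.int64(56), np.int64(296)), (176, np.int64(57), np.int64(295)), (178, np.int64(55), np.int64(296)), (180, np.int64(55), np.int64(296)), (182, np.int64(57), np.int64(295)), (184, np.int64(55), np.int64(296)), (186, np.int64(55), np.int64(296)), (188, np.int64(56), np.int64(296))]
fan hub (0.49877392578125, -0.15144322204589844, 17.233198165893555, 16.799888610839844, -2.835601806640625)
[[129 119 122 128 127  53  53  53  53  53  53  53  52  52  52  52]
 [ 59  47  50  63  52  52  52  52  53  52  51  52  52  52  52  52]
 [ 52  51  52  52  40  39  39  39  39  39  39  39  43  52  40  36]
 [ 51  50  51  49  10  11  10  11  10  10  10  11  21  51  26  18]
 [ 50  51  51  50   9  10  10  10   8   9  10   9  19  53  51  51]
 [118  18  53  68   9   8  10   8   8   9   9   9  18  51  51  51]
 [123  63 111 120   8   8   9   8   9   8   8   9  16  55  50  50]
 [123 122 124 117   9  10   8   9   9   9   9  10  16  50  50  50]
 [123 123 123 120  13  10   9   9   9   9  10  10  18  53  50  50]
 [121 121 121 119  10   9   9  10  11  10   9   9  19  50  50  49]
 [119 120 121 120  57   7   9  38  39  35   9   7  40  52  49  49]
 [119  82  33 119 115  46  47  49  49  48  46  46  32  28  20  38]
 [118 186 135 117 117  49  49  48  49  49  49  48  60 104  63  61]
 [144 121 116 242 247 153 153 153 153  73  58 154 153 153  49  71]]
```

Run:
```python
from h import *
d=np.load('pics/w10.npz'); p=d['p']; c={k:d[k] for k in('fx','fy','cx','cy','R','t')}
m=(p.max(2)<25)[150:230]
for u in (306,312,318,324,330,336): v=150+np.nonzero(m[:,u])[0]; print(u,v.min(),v.max(),cast([[u,v.max()+.5]],c,.037)+[[.023,0]],cast([[u,v.min()-.5]],c,.015)-[[.023,0]])
v=190; us=290+np.nonzero(p[190,290:360].max(1)<25)[0]; print(us.min(),us.max(),cast([[us.min(),v],[us.max(),v]],c,.037))
to(.496,-.156,.027,87.2)
```

```text
306 163 214 [[ 0.49121566 -0.13956112]] [[ 0.4965145  -0.14177029]]
312 163 213 [[ 0.49199141 -0.14586804]] [[ 0.49619652 -0.14817948]]
318 163 209 [[ 0.49601359 -0.15232884]] [[ 0.49587851 -0.15458918]]
324 163 209 [[ 0.49570296 -0.15854936]] [[ 0.49556047 -0.16099938]]
330 163 214 [[ 0.48996696 -0.16455007]] [[ 0.49524241 -0.16741008]]
336 163 213 [[ 0.49074386 -0.17083739]] [[ 0.49492433 -0.17382129]]
299 340 [[ 0.49468479 -0.13400726]
 [ 0.49260309 -0.17580962]]
tcp [ 0.4979 -0.1521  0.1174] jawang -92.8 tilt [-0.001  0.001 -1.   ] shift [-1.6  4.  90.4] dist 90.5 az 0.036375716919906154 q7 -1.51
```

```bash
python3 -m crank '[{"jaw":45,"x":-2.3,"y":3.5,"z":10,"ax":0,"ay":0,"az":0},{"jaw":45,"x":0,"y":0,"z":30,"ax":0,"ay":0,"az":0},{"jaw":45,"x":0,"y":0,"z":25,"ax":0,"ay":0,"az":0},{"jaw":45,"x":0,"y":0,"z":12,"ax":0,"ay":0,"az":0},{"jaw":45,"x":0,"y":0,"z":6,"ax":0,"ay":0,"az":0},{"jaw":45,"x":0,"y":0,"z":3,"ax":0,"ay":0,"az":0},{"jaw":45,"x":0,"y":0,"z":0,"ax":0,"ay":0,"az":0},{"jaw":45,"x":0,"y":0,"z":0,"ax":0,"ay":0,"az":0}]'; python3 -m crank '[{"jaw":45,"x":0,"y":0,"z":1.5,"ax":0,"ay":0,"az":0},{"jaw":45,"x":0,"y":0,"z":1.5,"ax":0,"ay":0,"az":0},{"jaw":45,"x":0,"y":0,"z":0,"ax":0,"ay":0,"az":0}]'
```

```text
t: 25.08
eef_pos: [0.496, -0.1573, 0.0325]
tool_rot: [0.0, 1.0, -0.025, 0.001]
contact_force: [-0.7, -0.4, 0.1]
gripper_width: 0.574
t: 25.45
eef_pos: [0.4954, -0.1572, 0.0288]
tool_rot: [-0.0, 1.0, -0.025, -0.0]
contact_force: [0.7, -0.0, -0.1]
gripper_width: 0.574
```

```bash
python3 -m crank '[{"jaw":45,"x":0,"y":-1.2,"z":1.5,"ax":0,"ay":0,"az":0},{"jaw":45,"x":0,"y":0,"z":1.2,"ax":0,"ay":0,"az":0},{"jaw":45,"x":0,"y":0,"z":0,"ax":0,"ay":0,"az":0}]'
```

```text
t: 25.82
eef_pos: [0.4955, -0.1559, 0.0261]
tool_rot: [-0.0, 1.0, -0.025, -0.0]
contact_force: [-0.1, -0.4, -0.2]
gripper_width: 0.573
```

```bash
python3 -m crank '[{"jaw":45,"x":0,"y":0,"z":1,"ax":0,"ay":0,"az":0},{"jaw":45,"x":0,"y":0,"z":0,"ax":0,"ay":0,"az":0}]'
```

```text
t: 26.08
eef_pos: [0.4957, -0.156, 0.0255]
tool_rot: [0.0, 1.0, -0.025, 0.0]
contact_force: [-2.5, 0.8, 5.1]
gripper_width: 0.577
```

```bash
python3 -m crank '[{"jaw":65,"x":0,"y":0,"z":0,"ax":0,"ay":0,"az":0},{"jaw":80,"x":0,"y":0,"z":0,"ax":0,"ay":0,"az":0},{"jaw":100,"x":0,"y":0,"z":0,"ax":0,"ay":0,"az":0},{"jaw":100,"x":0,"y":0,"z":0,"ax":0,"ay":0,"az":0},{"jaw":100,"x":0,"y":0,"z":-20,"ax":0,"ay":0,"az":0},{"jaw":100,"x":0,"y":0,"z":-50,"ax":0,"ay":0,"az":0},{"jaw":100,"x":0,"y":0,"z":-50,"ax":0,"ay":0,"az":0},{"jaw":100,"x":0,"y":0,"z":-20,"ax":0,"ay":0,"az":0},{"jaw":100,"x":0,"y":0,"z":0,"ax":0,"ay":0,"az":0}]'; python3 look.py w13; python3 -m crank '[{"jaw":100,"x":24,"y":-40,"z":0,"ax":0,"ay":0,"az":0},{"jaw":100,"x":24,"y":-40,"z":0,"ax":0,"ay":0,"az":0},{"jaw":100,"x":24,"y":-40,"z":0,"ax":0,"ay":0,"az":0},{"jaw":100,"x":24,"y":-41,"z":0,"ax":0,"ay":0,"az":0},{"jaw":100,"x":0,"y":0,"z":0,"ax":0,"ay":0,"az":-8.3},{"jaw":100,"x":0,"y":0,"z":0,"ax":0,"ay":0,"az":-8.4},{"jaw":100,"x":0,"y":0,"z":0,"ax":0,"ay":0,"az":0},{"jaw":100,"x":0,"y":0,"z":0,"ax":0,"ay":0,"az":0}]';python3 look.py w14
python3 - <<'E'
import cv2,numpy as np
a=cv2.imread('pics/w13.png'); b=cv2.imread('pics/w14.png')
cv2.imwrite('pics/v11.png',np.vstack([a[90:390,80:560],b[0:300,80:560]]))
E
```

```text
t: 27.2
eef_pos: [0.4967, -0.1562, 0.1668]
tool_rot: [0.0, 1.0, -0.025, 0.002]
contact_force: [0.3, -0.3, -0.3]
gripper_width: 1.004
[ 0.4967 -0.1562  0.1668]
t: 28.25
eef_pos: [0.5989, -0.0002, 0.1641]
tool_rot: [-0.0, 0.993, 0.119, -0.001]
contact_force: [0.0, -0.1, -0.0]
gripper_width: 1.0
[ 5.989e-01 -2.000e-04  1.641e-01]
```

View pics/v11.png

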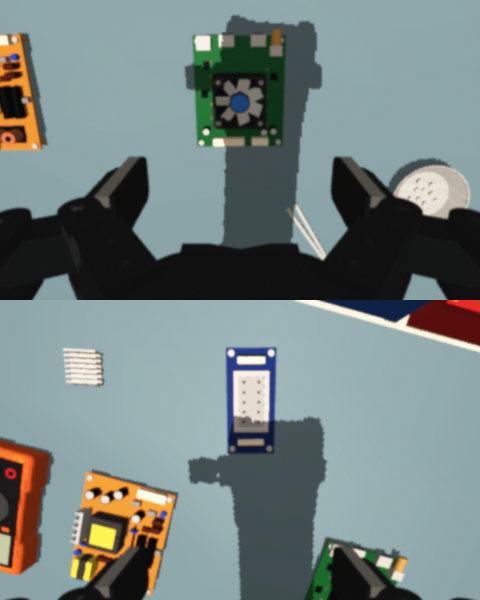

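The fan sits square on the heatsink (hub at full-image (319,192)). The T-con is upright in the second view, centre about (331,100) in the full image.

Run:
```python
from h import *
def ld(n):
    d=np.load(f'pics/{n}.npz'); return d['p'],{k:d[k] for k in('fx','fy','cx','cy','R','t')}
def big(m,x0,x1,y0,y1):
    r=np.zeros(m.shape,np.uint8); r[y0:y1,x0:x1]=m[y0:y1,x0:x1]
    n,l,s,_=cv2.connectedComponentsWithStats(r); return l==1+s[1:,4].argmax()
p,c=ld('w14'); h=cv2.cvtColor(p,cv2.COLOR_RGB2HSV)
x=rect(big((h[...,0]>100)&(h[...,0]<130)&(h[...,1]>120),290,375,35,165),c,.0105); print('tcon',np.round(x,4))
to(x[0],x[1],-.0055,x[4]+90)
p,c=ld('w13'); h=cv2.cvtColor(p,cv2.COLOR_RGB2HSV)
print('hub',np.round(rect(big((h[...,0]>100)&(h[...,0]<125)&(h[...,1]>120),300,340,175,210),c,.057),4))
print('main',np.round(rect(big((h[...,0]>45)&(h[...,0]<75)&(h[...,1]>100),262,375,115,245),c,.0125),4))
```

```text
tcon [6.80300e-01 9.10000e-03 9.85120e+01 4.68281e+01 1.38815e+01]
tcp [ 5.991e-01 -2.000e-04  1.644e-01] jawang -76.3 tilt [-0.001 -0.    -1.   ] shift [ 81.4  10.2 169.8] dist 188.6 az -0.20489011950564873 q7 -1.55
hub [  0.4967  -0.155   16.6691  16.6103 -47.4727]
main [  0.497   -0.1551 119.3829  94.8623  -2.8329]
```

```bash
python3 -m crank '[{"jaw":100,"x":40,"y":5,"z":10,"ax":0,"ay":0,"az":0},{"jaw":100,"x":41,"y":5,"z":20,"ax":0,"ay":0,"az":0},{"jaw":100,"x":0,"y":0,"z":50,"ax":0,"ay":0,"az":0},{"jaw":100,"x":0,"y":0,"z":40,"ax":0,"ay":0,"az":0},{"jaw":100,"x":0,"y":0,"z":30,"ax":0,"ay":0,"az":0},{"jaw":100,"x":0,"y":0,"z":0,"ax":0,"ay":0,"az":0},{"jaw":100,"x":0,"y":0,"z":0,"ax":0,"ay":0,"az":0}]' 40;  python3 -c "
from h import *
to(.6803,.0091,-.010,103.9)"
```

```text
t: 29.18
eef_pos: [0.6815, 0.0097, 0.0165]
tool_rot: [0.0, 0.993, 0.12, 0.001]
contact_force: [0.1, 0.0, 0.4]
gripper_width: 0.999
tcp [0.6815 0.0097 0.0165] jawang -76.2 tilt [ 0.002  0.    -1.   ] shift [-1.4  0.3 26.5] dist 26.5 az -0.12140276828750984 q7 -1.6
```

```bash
python3 -m crank '[{"jaw":100,"x":-1.4,"y":0,"z":14,"ax":0,"ay":0,"az":0},{"jaw":80,"x":0,"y":0,"z":8,"ax":0,"ay":0,"az":0},{"jaw":60,"x":0,"y":0,"z":4,"ax":0,"ay":0,"az":0},{"jaw":45,"x":0,"y":0,"z":0,"ax":0,"ay":0,"az":0},{"jaw":30,"x":0,"y":0,"z":0,"ax":0,"ay":0,"az":0},{"jaw":30,"x":0,"y":0,"z":0,"ax":0,"ay":0,"az":0},{"jaw":30,"x":0,"y":0,"z":0,"ax":0,"ay":0,"az":0}]' 30; python3 look.py w15;  python3 -c "
from h import *
to(.6803,.0091,-.010,103.9)"
```

```text
t: 30.05
eef_pos: [0.6793, 0.0093, -0.0107]
tool_rot: [0.0, 0.993, 0.12, 0.0]
contact_force: [0.4, 0.2, -0.8]
gripper_width: 0.387
[ 0.6793  0.0093 -0.0107]
tcp [ 0.6793  0.0093 -0.0107] jawang -76.2 tilt [ 0.  0. -1.] shift [ 0.9  0.5 -0.7] dist 1.2 az -0.07671818302816291 q7 -1.61
```

View pics/w15.png

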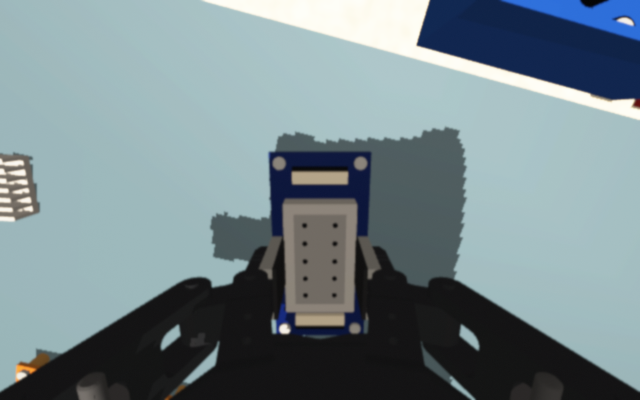

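The T-con is held by its can, centred ((320,255)). Lift, turn and carry.

```bash
python3 -m crank '[{"jaw":30,"x":0,"y":0,"z":-10,"ax":0,"ay":0,"az":0},{"jaw":30,"x":0,"y":0,"z":-30,"ax":0,"ay":0,"az":0},{"jaw":30,"x":0,"y":0,"z":-40,"ax":0,"ay":0,"az":5},{"jaw":30,"x":0,"y":0,"z":0,"ax":0,"ay":0,"az":6},{"jaw":30,"x":0,"y":0,"z":0,"ax":0,"ay":0,"az":5.6},{"jaw":30,"x":-25,"y":5,"z":0,"ax":0,"ay":0,"az":0},{"jaw":30,"x":-40,"y":9,"z":0,"ax":0,"ay":0,"az":0},{"jaw":30,"x":-45,"y":10,"z":0,"ax":0,"ay":0,"az":0},{"jaw":30,"x":-40,"y":9,"z":0,"ax":0,"ay":0,"az":0},{"jaw":30,"x":-25,"y":5,"z":0,"ax":0,"ay":0,"az":0},{"jaw":30,"x":0,"y":0,"z":0,"ax":0,"ay":0,"az":0},{"jaw":30,"x":0,"y":0,"z":0,"ax":0,"ay":0,"az":0}]'; python3 look.py w16; python3 -c "
from h import *
to(.502,-.020,-.0107,87.15)"
```

```text
t: 31.6
eef_pos: [0.5042, -0.0199, 0.07]
tool_rot: [-0.0, 1.0, -0.024, 0.001]
contact_force: [0.1, 0.9, -0.6]
gripper_width: 0.385
[ 0.5042 -0.0199  0.07  ]
tcp [ 0.5043 -0.0198  0.0698] jawang -92.8 tilt [ 0.002  0.    -1.   ] shift [-2.4  0.4 80.5] dist 80.5 az 0.08662206489287883 q7 -1.82
```

View pics/w16.png

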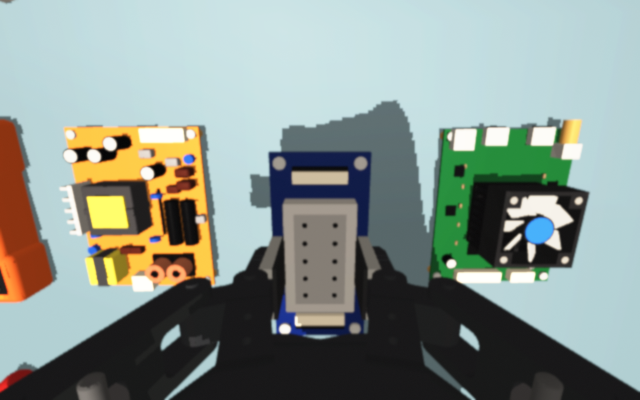

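The T-con hangs midway between both boards and parallel; the fan/heatsink stack at (530,225) looks square. Lower.

```bash
python3 -m crank '[{"jaw":30,"x":-2,"y":0,"z":15,"ax":0,"ay":0,"az":0},{"jaw":30,"x":0,"y":0,"z":25,"ax":0,"ay":0,"az":0},{"jaw":30,"x":0,"y":0,"z":18,"ax":0,"ay":0,"az":0},{"jaw":30,"x":0,"y":0,"z":10,"ax":0,"ay":0,"az":0},{"jaw":30,"x":0,"y":0,"z":5,"ax":0,"ay":0,"az":0},{"jaw":30,"x":0,"y":0,"z":3,"ax":0,"ay":0,"az":0},{"jaw":30,"x":0,"y":0,"z":1.5,"ax":0,"ay":0,"az":0},{"jaw":30,"x":0,"y":0,"z":0,"ax":0,"ay":0,"az":0},{"jaw":30,"x":0,"y":0,"z":0,"ax":0,"ay":0,"az":0}]'; python3 -m crank '[{"jaw":30,"x":0,"y":0,"z":1.5,"ax":0,"ay":0,"az":0},{"jaw":30,"x":0,"y":0,"z":0,"ax":0,"ay":0,"az":0}]'
```

```text
t: 32.78
eef_pos: [0.5009, -0.0201, -0.008]
tool_rot: [-0.0, 1.0, -0.024, 0.0]
contact_force: [0.3, 0.3, -1.4]
gripper_width: 0.386
t: 33.02
eef_pos: [0.5006, -0.0201, -0.0098]
tool_rot: [0.0, 1.0, -0.024, -0.0]
contact_force: [0.3, -1.0, -1.4]
gripper_width: 0.389
```

```bash
python3 -m crank '[{"jaw":30,"x":0,"y":0,"z":1,"ax":0,"ay":0,"az":0},{"jaw":30,"x":0,"y":0,"z":0.6,"ax":0,"ay":0,"az":0},{"jaw":30,"x":0,"y":0,"z":0,"ax":0,"ay":0,"az":0}]'
```

```text
t: 33.4
eef_pos: [0.5007, -0.0201, -0.0108]
tool_rot: [0.0, 1.0, -0.024, 0.0]
contact_force: [-2.3, -0.7, 7.6]
gripper_width: 0.387
```

```bash
python3 -m crank '[{"jaw":45,"x":0,"y":0,"z":0,"ax":0,"ay":0,"az":0},{"jaw":60,"x":0,"y":0,"z":0,"ax":0,"ay":0,"az":0},{"jaw":80,"x":0,"y":0,"z":0,"ax":0,"ay":0,"az":0},{"jaw":80,"x":0,"y":0,"z":0,"ax":0,"ay":0,"az":0},{"jaw":80,"x":0,"y":0,"z":-20,"ax":0,"ay":0,"az":0},{"jaw":80,"x":0,"y":0,"z":-50,"ax":0,"ay":0,"az":0},{"jaw":80,"x":0,"y":0,"z":-60,"ax":0,"ay":0,"az":0},{"jaw":80,"x":-10,"y":-30,"z":-50,"ax":0,"ay":0,"az":0},{"jaw":80,"x":-20,"y":-40,"z":-40,"ax":0,"ay":0,"az":0},{"jaw":80,"x":-10,"y":-20,"z":-10,"ax":0,"ay":0,"az":0},{"jaw":80,"x":0,"y":0,"z":0,"ax":0,"ay":0,"az":0},{"jaw":80,"x":0,"y":0,"z":0,"ax":0,"ay":0,"az":0}]'; python3 look.py w17
```

```text
t: 34.9
eef_pos: [0.4648, 0.0706, 0.2179]
tool_rot: [0.0, 1.0, -0.025, -0.0]
contact_force: [0.3, 0.1, -0.7]
gripper_width: 0.795
[0.4648 0.0706 0.2179]
```

The viewing limit is reached, so I check by numbers only.

Run:
```python
from h import *
d=np.load('pics/w17.npz'); p=d['p']; D=d['d']; c={k:d[k] for k in('fx','fy','cx','cy','R','t')}
h=cv2.cvtColor(p,cv2.COLOR_RGB2HSV)
def proj(x,y,z): X=c['R']@np.array([x,y,z])+c['t']; return np.array([c['fx']*X[0]/X[2]+c['cx'],c['fy']*X[1]/X[2]+c['cy']])
def big(m,q,r):
    x0,y0=np.maximum(q-r,0).astype(int); x1,y1=(q+r).astype(int)
    a=np.zeros(m.shape,np.uint8); a[y0:y1,x0:x1]=m[y0:y1,x0:x1]
    n,l,s,_=cv2.connectedComponentsWithStats(a); return l==1+s[1:,4].argmax()
def hm(lo,hi,s): return (h[...,0]>=lo)&(h[...,0]<=hi)&(h[...,1]>s)
for n,pt,m,r,z in [('tcon',(.502,-.02,.01),hm(100,130,120),70,.0105),('main',(.497,-.155,.0125),hm(45,75,100),80,.0125),
  ('hub',(.497,-.155,.057),hm(100,125,110),18,.057),('meter',(.515,.238,.03),hm(0,14,150)&(h[...,2]>90),75,.03)]:
    q=proj(*pt); M=big(m,q,r); print(n,q.round(),M.sum(),np.round(rect(M,c,z),4))
# depth heights
vv,uu=np.mgrid[:400,:640]; X=(np.stack([(uu-c['cx'])/c['fx']*D,(vv-c['cy'])/c['fy']*D,D],-1)-c['t'])@c['R']
for n,x,y,s in(('can',.502,-.02,.012),('fan',.4965,-.155,.022),('meter',.54,.238,.02)):
    k=(np.abs(X[...,0]-x)<s)&(np.abs(X[...,1]-y)<s)&(D>0); P=X[k]
    A=np.c_[P[:,:2],np.ones(len(P))]; print(n,k.sum(),np.percentile(P[:,2],[10,50,90]).round(4),'slope',np.linalg.lstsq(A,P[:,2],rcond=None)[0][:2].round(3))
```

```text
tcon [394. 139.] 1006 [ 5.01500e-01 -1.93000e-02  9.88991e+01  4.71251e+01 -2.76030e+00]
main [508. 138.] 3841 [  0.4965  -0.1546 119.1012  95.7125  -2.6194]
hub [533. 140.] 242 [ 0.4962 -0.1545 17.9896 17.1513 68.6753]
meter [171. 140.] 2787 [  0.5144   0.234  132.6726  72.6151  -2.8977]
can 431 [0.0216 0.0226 0.0234] slope [ 0.004 -0.003]
fan 1689 [0.0204 0.0514 0.0575] slope [ 0.109 -0.266]
meter 1366 [0.0321 0.0334 0.0355] slope [-0.054  0.006]
```

```bash
python3 -m crank '[{"jaw":80,"x":0,"y":0,"z":0,"ax":0,"ay":0,"az":0},{"jaw":80,"x":0,"y":0,"z":0,"ax":0,"ay":0,"az":0}]'; python3 -c "
from station import ticket
print(ticket.hand_in())"
```

```text
t: 35.2
eef_pos: [0.465, 0.0711, 0.2181]
tool_rot: [0.0, 1.0, -0.025, -0.0]
contact_force: [0.6, -0.1, 0.6]
gripper_width: 0.797
the job is handed in; nothing more can be done
None
```

All four parts are placed and released, and I handed the job in at about 35 s of the 96 s allowed.

My last checks came from one wrist picture taken with the arm clear:

| Part | Last measurement |
|---|---|
| Heatsink | It was last measured before the fan went on, about 1 mm from the chip centre. The fan covers it now. |
| Fan | Its hub is under 1 mm from the board centre and its top is at about 57 mm, as it should be. |
| T-con board | It is within about 1.5 mm of the midpoint, parallel to the boards (-2.8°), with the can top at 22–23 mm. |
| Multimeter | It lies face up, parallel to the power board, with its centre about 12 cm from that board's centre and level with its middle. |

- **First grasp of the meter:** it missed because the fingertips sit about 25 mm behind the stated tool point. They pressed on the meter's face with about 18 N. The meter did not shift noticeably, and I grasped it again lower down.
- **Checks that were weak or missing:** the depth fit for the fan's tilt was useless because the depth sees through its blades. I judged the fan flat from an earlier picture and the contact as it was set down. I never re-measured where the bystanders ended up, though the arm did not go near them. The last check was by numbers only, since I had reached the picture limit.

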